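# Find the backed board of the sloping rest and set the heavy carton on it

### The job

Only one of the five springy boards of the sloping rest has a hidden bearer behind it: press gently along the panel with closed fingertips, board by board, until you feel the stiff one. Then slide the orange pointer along the ledge to the middle of that board, and last lay the heavy cuvette carton flat on it, right way up, lengthwise up the slope, centred on the pointer and with its end down against the ledge, so that it rests without sinking in. Leave the cup, tin, timer and tape roll where they are.

Things in the scene. Friction and masses are not known exactly. Their poses are not given: they have to be found in the camera images.
- rest: White sloping bench rest, fixed, 319 mm wide (y, from -174 to +145 mm), 170 mm deep, about 130 mm high at the back. Origin: on the worktop below the middle of the sloping panel; x towards the high back, y to the left along the panel, z up.
- panel: The rest's sloping panel of five grey boards side by side, facing the robot. Origin: middle of its top face, 85 mm above the worktop. x up the slope (30 degrees above level), y left along the panel, z square out of it (30 degrees from vertical, leaning to the robot). Boards: 54 mm wide, 146 mm long (x -73 to +73), top faces z = 0, centred at y = +108, +54, 0, -54, -108 mm.
- boards (a point): Middle of the leftmost board (panel x 0, y +108 mm, z 0). Every board moves straight in (-z) on a spring, 0.3 N preload and 0.3 N per mm, stop at 12 mm: 7 mm in takes about 2.5 N. The one board with the hidden bearer (any of the five, not visible) meets it after 0.5 mm and then takes about 4 N per mm more.
- ledge (a point): Aluminium ledge along the panel's low edge; this point: middle of its upper inner edge. Inner face at panel x = -75 mm, outer face -84 mm, top at panel z = +18 mm. At the top of the panel a flush rail, x 75 to 83 mm; nothing hangs above the panel.
- pointer (a joint): Travel of the orange pointer along the ledge, m: 0 at its parking place at the right end (panel y = -157 mm), growing to the left (+y) up to 0.28; pointer y in the panel frame = value - 0.157 m. About 1.5 N of friction; it stays where it is left.
- pointer_knob (a point): Grip point of the orange pointer, an upright tab in front of the ledge, at panel x = -93.5 mm, z = +42 mm; axes as the panel's. The tab is 16 mm wide (y), 14 mm thick (x) and stands square to the panel; its top is at panel z = +55 mm, 13 mm beyond this point. A small arrow on it points at the boards.
- box: Heavy cuvette carton, beige with a blue band, 51 (x) x 90 (y) x 45 (z) mm, closed, solid, 0.4 to 0.6 kg, lying flat on the worktop left of the rest. Origin: middle of its underside, z up, y along its length. On an unbacked board it sinks in 9 mm or more; on the backed board about 1 to 2 mm.
- cup: Bystander: small white plastic cup, 55 mm across, 39 mm high; origin middle of the underside.
- tin: Bystander: teal tin, 58 mm across, 100 mm high; origin middle of the underside.
- timer: Bystander: white timer, 65 x 65 x 18 mm; origin middle of the underside.
- tape: Bystander: roll of tape lying flat behind the rest, 86 mm across, 20 mm high; origin middle of the underside.
- clamp_stand: Fixed clamp stand between the carton and the rest; do not run into it. Origin on the worktop. Base plate 160 (x) x 140 (y) x 12 mm; thin rod 61 mm behind the origin (+x), 430 mm high; its open clamp sticks out towards the robot at 270 mm above the worktop, tips 91 mm in front of the origin (-x), y from -17 to +39 mm.
Not all that is in view belongs to the job. What is shaped like the box but green is not meant.

How it is judged (in metres and radians):
On the way, in this order (a step that is already met when the one before it is completed fails the run):
1. the closed fingers press the boards with at least 1.5 N while the carton still lies on the worktop (contact force between the fingers and panel above 1.5 N and height (world z) of box below 0.01 m), for 0.05 s.
2. the pointer is slid at least 20 mm in from its parking end while the carton still lies on the worktop (value of joint pointer above 0.021 m and height (world z) of box below 0.01 m), for 0.2 s.
3. the carton is lifted off the worktop (height (world z) of box above 0.03 m), for 0.1 s.
At the end, for the whole second after the job is handed in: The pointer is within 12 mm of a board's middle; the carton lies still, its middle within 12 mm of the pointer along the panel, sunk less than 3 mm (so on the backed board), right way up, flat and lengthwise up the slope within 0.1 rad, its low end within 6 mm of the ledge (z of box in the frame of panel between -0.003 and 0.004 m and x of box in the frame of panel between -0.036 and -0.024 m and y of box in the frame of pointer_knob between -0.012 and 0.012 m and angle between the y axis of box and the x axis of panel, either way round below 0.1 rad and angle between the z axis of box and the z axis of panel, either way round below 0.1 rad and linear speed of box below 0.02 m/s and (value of joint pointer between 0.037 and 0.061 m or value of joint pointer between 0.091 and 0.115 m or value of joint pointer between 0.145 and 0.169 m or value of joint pointer between 0.199 and 0.223 m or value of joint pointer between 0.253 and 0.277 m)); the robot touches nothing.
It fails at once if the panel is pushed harder than 25 N by the fingers (contact force between the fingers and panel above 25 N).
It fails at once if the carton is slammed on the panel (over 25 N) (contact force between box and panel above 25 N).
It fails at once if a bystander (cup, tin, timer, tape roll) is moved more than 25 mm (distance of any of cup, tin, timer, tape from where it was at the start of the episode above 0.025 m).
It also fails if it takes over 72 s, if anything falls off the work surface, if the arm or the gripper's body presses on something with over 40 N, if the wrist force passes 120 N, or if a joint passes its speed limit or range.

### The arm

A 7-joint arm with a two-finger parallel gripper is mounted at the origin on a cart in front of the work surface, level with it; the furniture and walls round the work are solid. World frame = base frame: x ahead of the robot, y to its left, z up, the work surface at z = 0. Lengths are in mm, angles in rad, forces in N, time in s.
With the tool pointing down it reaches from about 425 to 875 mm from the base axis. Payload 4.7 kg.
Tool frame: the origin (TCP) lies at the very end of the fingers, on their centre line; the grasp point (between the pads) lies 19 mm behind it (manip.tcp_to_grasp is the distance from the TCP to the grasp point, in mm); x points along the fingers, y is the direction in which the jaws open and shut, and the axes are right-handed (so a half turn about x gives the same grasp; the last joint's range is limited). The gripper opens to 87 mm and grips with 3 to 60 N. Pads are 19 mm wide; open, the fingers measure 117 mm over their backs; the gripper's body (75 mm by 190 mm) begins 51 mm behind the grasp point.
Start: joints at [1.257, 0.321, -0.07, 1.45, 0.023, 1.371, -0.057], TCP at [209.255, -615.419, 198.487] pointing down, gripper open.
Joint ranges: [-2.86, 2.86], [-0.3, 2.09], [-1.38, 1.24], [0.06, 2.45], [-1.56, 4.7], [0.09, 2.05], [-2.69, 2.69]. Speed limits (rad/s): [2.57, 2.57, 3.14, 3.14, 3.14, 3.14, 3.14].

### API

Orientations are given as a rotation vector (axis times angle).
In Python, from rig import manip gives the robot as it stands.
- The arm moves only by the tool arm_command, never from a script. Its argument "targets" is a list of rows, each a list of 3 entries, a list of its own where there are three numbers: the shift along the tool's x, y, z as a fraction of full scale, then the turn about the tool's x as a fraction of full scale, then the opening, from 0 (shut) to 1 (fully open). A call has 1 to 5 rows; each row shifts and turns the commanded pose from where the row before left it, along the tool's axes as they then stand; what a row does not reach is not made up. Full scale, the value 1, is 0.02 m for a shift and 6 degrees for a turn. A row lasts 1/12 s, in which the tool goes at most 41.7 mm and 7.16 degrees, less where a joint would pass 70% of its speed; a pose out of reach is approached as far as the arm can. A call with a number of a shift or a turn outside -1 to 1 is refused whole. A call with a gripper value outside its range is refused whole. The fingers move at their own pace and stop on an object; the grip force is fixed at half the most. Time passes only in rows, so rows that do not move let the fingers close. It gives the time, the measured TCP pose, the force and the opening at its end, in the units of the state.
- manip.read_state(): the state, without advancing time (a new reading comes with each control period).
- manip.grab_frame(name): name is "scene" or "side" or "wrist"; returns (picture, depth): 384x512x3 uint8, blue, green, red; 384x512 float32, mm along the optical axis (not along the pixel's ray), 0 where there is no reading.
- manip.camera_model(name): a dict with "mtx" (3x3 intrinsics, pixels), "D" ([k1, k2, p1, p2, k3] as OpenCV has them; the pictures are not rectified), "eye" and "rotation" of the camera in the world. Camera axes: x right, y down, z forward; pixel columns grow to the right and rows downward; lengths in mm; the calibration is good to about 2 mm. A picture is of the moment at which its call begins: read the wrist's pose just before it. camera_model takes no time and is no camera call; for the wrist camera it gives the pose at the moment of the call.
- manip.hand_in(): hands the job in, once; it reports no verdict.
The state is a dict: "t": time; "qpos": joint angles; "joint_velocities": joint speeds; "joint_efforts": joint torques, N m; "ee_pos": TCP position; "eef_rot": TCP orientation; "contact_force": force on the tool from outside, world axes, zero at the start; "torque": the same for the moment, N m; "gripper_width": finger opening in mm.
Only numpy, scipy, OpenCV 4.12 (cv2) and the standard library are available. Lean on these libraries where they do the work, as an engineer would, in place of code of your own. Each camera call takes 0.05 s, during which the arm holds its last target.

## Working session

There is one attempt and no reset: what is moved stays moved. The work goes in short steps, Python scripts to look and compute and a tool call to move; the robot and the scene stay as the last step left them, time stands still between calls to the robot, and variables do not carry over. Pictures are saved under pics/ and viewed, and the job is handed in when it is done.

Besides the shell and the picture viewer there is one more tool, called as a command line: name --argument value ..., lists and objects as JSON in quotes. arm_command: Moves the arm, as the interface text tells. Its arguments: {"type":"object","properties":{"targets":{"type":"array"}},"required":["targets"]}

```bash
ls; mkdir -p pics
cat > h.py <<'E'
import numpy as np, cv2
from rig import manip
from scipy.spatial.transform import Rotation as R
def snap(n,f):
    cm=manip.camera_model(n); im,d=manip.grab_frame(n); cv2.imwrite('pics/'+f+'.png',im); np.savez('pics/'+f+'.npz',im=im,d=d,mtx=cm['mtx'],D=cm['D'],eye=cm['eye'],rot=cm['rotation']); return im,d,cm
def load(f):
    z=np.load('pics/'+f+'.npz'); return z['im'],z['d'],dict(mtx=z['mtx'],D=z['D'],eye=z['eye'],rotation=z['rot'])
def rotm(cm):
    r=np.array(cm['rotation']); return r if r.shape==(3,3) else R.from_rotvec(r).as_matrix()
def pts(px,cm,d):  # px Nx2, depth N
    px=np.asarray(px,float).reshape(-1,1,2)
    u=cv2.undistortPoints(px,np.array(cm['mtx'],float),np.array(cm['D'],float)).reshape(-1,2)
    c=np.c_[u,np.ones(len(u))]*np.asarray(d,float).reshape(-1,1)
    return c@rotm(cm).T+np.array(cm['eye'])
def plane(px,cm,z):
    e=np.array(cm['eye']);p=pts(px,cm,np.ones(len(np.asarray(px).reshape(-1,2)))); v=p-e
    return e+v*((z-e[2])/v[:,2])[:,None]
def cloud(d,cm):
    ys,xs=np.nonzero(d>0); return np.c_[xs,ys],pts(np.c_[xs,ys],cm,d[ys,xs])
E
python3 - <<'E'
from h import *
print(manip.read_state(), manip.tcp_to_grasp)
for n in['scene','side','wrist']:
    im,d,cm=snap(n,n+'0'); print(n,cm,(d>0).mean())
E
```

```text
pics
{'t': 0.0, 'qpos': array([ 1.25710167,  0.32178823, -0.07007977,  1.45170264,  0.02260156,
        1.37076738, -0.05688758]), 'joint_velocities': array([ 0.00218024, -0.00018175,  0.00182851,  0.00117823, -0.00117981,
       -0.00044606,  0.00019948]), 'joint_efforts': array([ 6.91425498e-05, -4.91288996e+01, -4.04010275e-01, -3.12523842e+01,
       -6.40095212e-02,  4.38728440e-02,  1.78570608e-04]), 'ee_pos': array([ 209.02474146, -614.83946524,  197.37021053]), 'eef_rot': array([ 2.04430155,  0.34009985, -2.04514423]), 'contact_force': array([0.8965211 , 0.46788367, 0.54709229]), 'torque': array([-0.04899579,  0.00825049,  0.02607311]), 'gripper_width': 86.98970768992014} 18.700000000000003
scene {'mtx': array([[461.78234397,   0.        , 259.84835201],
       [  0.        , 461.78234397, 198.82854864],
       [  0.        ,   0.        ,   1.        ]]), 'D': array([-0.09614698,  0.        ,  0.        ,  0.        ,  0.        ]), 'eye': array([-263.25296762,  677.18848217,  758.23859748]), 'rotation': array([-1.024481  ,  2.22549314, -1.25150463])} 0.9960428873697916
side {'mtx': array([[390.01501079,   0.        , 259.35903602],
       [  0.        , 390.01501079, 186.62272685],
       [  0.        ,   0.        ,   1.        ]]), 'D': array([0.02461666, 0.        , 0.        , 0.        , 0.        ]), 'eye': array([ 554.197164  , -989.85911525,  824.36478594]), 'rotation': array([-2.25253177,  0.01968324,  0.0104877 ])} 0.95513916015625
wrist {'mtx': array([[292.89422291,   0.        , 251.67610229],
       [  0.        , 292.89422291, 190.41457139],
       [  0.        ,   0.        ,   1.        ]]), 'D': array([-0.03339795,  0.        ,  0.        ,  0.        ,  0.        ]), 'eye': array([ 271.18369529, -594.17869393,  383.83564864]), 'rotation': array([ 2.38633417, -1.71016625, -0.21277515])} 0.9602305094401041
```

View pics/scene0.png

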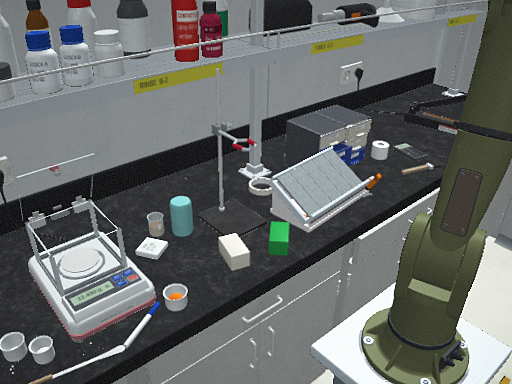

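View pics/side0.png

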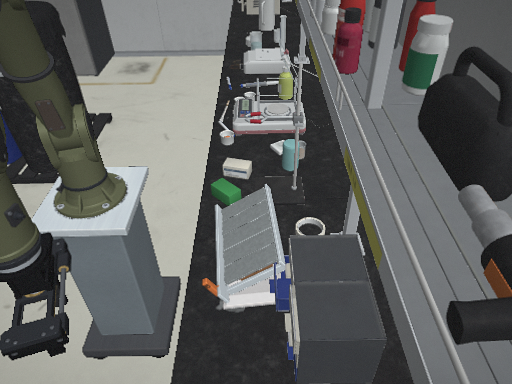

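View pics/wrist0.png

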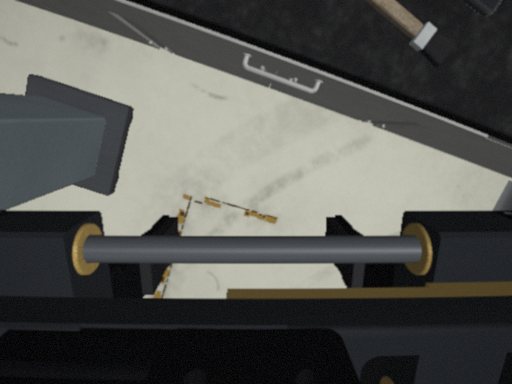

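```bash
cat > m.py <<'E'
from h import *
for nm in ['scene0','side0']:
    im,d,cm=load(nm); P=np.zeros(im.shape); px,p=cloud(d,cm); P[px[:,1],px[:,0]]=p
    hsv=cv2.cvtColor(im,cv2.COLOR_BGR2HSV)
    # orange pointer
    m=(hsv[...,0]>5)&(hsv[...,0]<18)&(hsv[...,1]>170)&(hsv[...,2]>120)
    n,l,s,c=cv2.connectedComponentsWithStats(m.astype(np.uint8))
    for i in range(1,n):
        if s[i,4]>20:
            q=P[l==i]; print(nm,'orange',c[i],s[i,4],q.mean(0).round(1),q.min(0).round(1),q.max(0).round(1))
    wk=(np.abs(P[...,2])<300)&(P[...,0]>300)&(P[...,0]<900)&(np.abs(P[...,1])<700)&(d>0)
    m=wk&(np.abs(P[...,2])<6); print('table z',np.median(P[m][:,2]))
    # obs above
    m=wk&(P[...,2]>9)
    n,l,s,c=cv2.connectedComponentsWithStats(m.astype(np.uint8))
    for i in range(1,n):
        if s[i,4]>40:
            q=P[l==i]; print('blob',c[i].round(),s[i,4],np.median(q,0).round(1),np.percentile(q,2,0).round(),np.percentile(q,98,0).round())
E
python3 m.py
```

```text
scene0 orange [355.44827586  14.82758621] 29 [ 811.4 -725.4  470.3] [ 807.9 -749.3  462.5] [ 816.6 -702.3  476.5]
scene0 orange [371.04761905 183.30952381] 42 [ 437.5 -413.6   50.4] [ 423.7 -419.6   32.4] [ 453.  -409.    67.7]
scene0 orange [175.26415094 295.96226415] 53 [431.3 307.1  21.4] [421.2 291.7  11.9] [451.9 319.4  26.1]
table z -1.0173353568571883
blob [237. 189.] 3783 [638.1   1.7  42.3] [ 432. -249.    9.] [804. 134. 285.]
blob [320. 165.] 8971 [ 568.2 -353.8   90.1] [ 432. -604.   12.] [ 763. -115.  167.]
blob [379. 149.] 216 [ 587.8 -666.5   37.2] [ 568. -698.   11.] [ 623. -652.   50.]
blob [ 56. 172.] 50 [647.6 441.5 295.4] [642. 433. 285.] [664. 448. 300.]
blob [ 88. 277.] 9659 [550.5 452.8  64.7] [447. 350.  20.] [717. 540. 167.]
blob [181. 215.] 752 [641.9 149.5  68. ] [631. 118.  11.] [678. 167. 101.]
blob [155. 222.] 319 [689.4 203.1  39.4] [677. 179.  12.] [721. 220.  56.]
blob [278. 236.] 579 [428.   -7.8  43.4] [397. -62.  11.] [481.  22.  47.]
blob [151. 247.] 421 [630.6 254.   16.4] [598. 215.  10.] [668. 290.  19.]
blob [175. 295.] 489 [430.5 307.4  23.3] [403. 283.  11.] [455. 333.  38.]
blob [134. 333.] 69 [402.9 427.6  10.3] [388. 403.   9.] [419. 453.  13.]
blob [ 13. 345.] 503 [522.7 644.9  25.1] [490. 623.  10.] [539. 667.  38.]
blob [ 42. 348.] 503 [474.8 600.   24.3] [448. 579.  10.] [492. 621.  38.]
side0 orange [209.78350515 285.34020619] 97 [ 429.2 -420.6   70.4] [   0.  -430.8    0. ] [446.9   0.   93.6]
table z 1.009789731187368
blob [296. 256.] 26177 [ 640.7 -407.1  105.8] [ 437. -621.   12.] [780. 518. 193.]
blob [237. 167.] 468 [478.   85.9  42.6] [431.  67.  11.] [524. 127.  48.]
```

Run:
```python
import cv2
a=cv2.imread('pics/scene0.png')[120:300,120:400]; cv2.imwrite('pics/sc_crop.png',cv2.resize(a,None,fx=2.8,fy=2.8))
a=cv2.imread('pics/side0.png')[120:330,180:340]; cv2.imwrite('pics/si_crop.png',cv2.resize(a,None,fx=2.8,fy=2.8))
```

```text
(no output)
```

View pics/sc_crop.png

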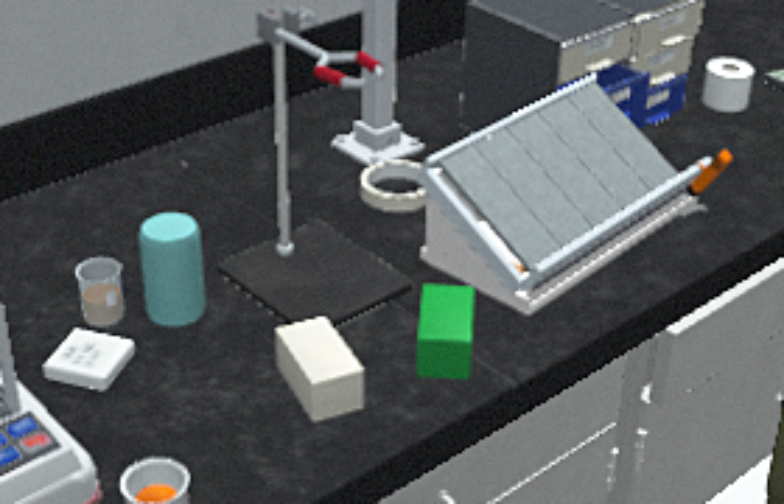

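View pics/si_crop.png

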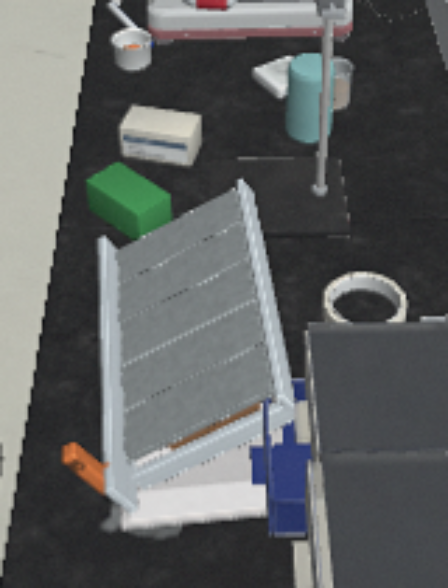

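```bash
cat > pan.py <<'E'
from h import *
res={}
for nm,box in [('scene0',(290,150,355,200)),('side0',(225,215,265,275))]:
    im,d,cm=load(nm); P=np.zeros(im.shape); px,p=cloud(d,cm); P[px[:,1],px[:,0]]=p
    x0,y0,x1,y1=box; Q=P[y0:y1,x0:x1].reshape(-1,3); Q=Q[Q[:,2]>20]
    for it in range(6):
        c=Q.mean(0); n=np.linalg.svd(Q-c,full_matrices=False)[2][2]; n*=np.sign(n[2]); r=(Q-c)@n
        Q=Q[np.abs(r)<max(2.5*np.median(np.abs(r)),1)]
    print(nm,'n',n.round(4),'tilt',np.degrees(np.arccos(n[2])),'yaw',np.degrees(np.arctan2(-n[1],-n[0])),'at y-300 etc c',c.round(1),'plane off',c@n,len(Q),np.std((Q-c)@n))
    res[nm]=(n,c@n)
    # all pts near plane
    yaw=np.arctan2(-n[1],-n[0]); 
    A=p[(p[:,0]>380)&(p[:,0]<760)&(p[:,1]<0)&(p[:,1]>-480)&(p[:,2]>5)&(p[:,2]<220)]
    np.save('pics/'+nm+'_A.npy',A)
E
python3 pan.py
```

```text
scene0 n [-0.4906 -0.0471  0.8701] tilt 29.529926377124745 yaw 5.487037372711195 at y-300 etc c [ 517.  -263.5   86.1] plane off -166.28844185997215 2027 1.4033236425133335
side0 n [-0.4986 -0.0473  0.8655] tilt 30.05682613179875 yaw 5.421585235959047 at y-300 etc c [ 509.9 -300.4   81.3] plane off -169.64932714750262 1909 0.8387239054763957
```

```bash
cat > pan2.py <<'E'
from h import *
yaw=np.radians(5.45); th=np.radians(30)
Rz=R.from_euler('z',yaw).as_matrix()
Rp=Rz@np.array([[np.cos(th),0,-np.sin(th)],[0,1,0],[np.sin(th),0,np.cos(th)]])
for nm,off in [('scene0',None),('side0',None)]:
    A=np.load('pics/'+nm+'_A.npy'); q=A@Rp
    # main plane z
    h,e=np.histogram(q[:,2],np.arange(-200,-100,1)); k=h.argmax(); z0=np.median(q[np.abs(q[:,2]-e[k])<4][:,2])
    on=q[np.abs(q[:,2]-z0)<3.5]
    print(nm,'z0',z0)
    for ax in (0,1):
        h,e=np.histogram(on[:,ax],np.arange(-500,700,4)); nz=np.nonzero(h>8)[0]; print(ax,[(int(e[i]),int(h[i])) for i in nz][:6],[(int(e[i]),int(h[i])) for i in nz][-8:])
    led=q[(q[:,2]-z0>14)&(q[:,2]-z0<21)]
    for ax in (0,1):
        h,e=np.histogram(led[:,ax],np.arange(-500,700,3)); nz=np.nonzero(h>4)[0]; print('led',ax,[(int(e[i]),int(h[i])) for i in nz][:8],[(int(e[i]),int(h[i])) for i in nz][-6:])
    po=q[(q[:,2]-z0>25)&(q[:,2]-z0<60)]; po=po[po[:,1]<-420]; print('po',len(po), po.min(0) if len(po) else '',po.max(0) if len(po) else '')
E
python3 pan2.py
```

```text
scene0 z0 -170.3682600660836
0 [(376, 29), (380, 24), (384, 19), (388, 13), (392, 75), (396, 85)] [(540, 79), (544, 39), (556, 9), (560, 16), (564, 11), (620, 16), (624, 16), (628, 20)]
1 [(-448, 24), (-444, 35), (-440, 48), (-436, 40), (-432, 32), (-428, 41)] [(-196, 48), (-192, 52), (-188, 40), (-184, 62), (-180, 57), (-176, 33), (-48, 10), (-44, 10)]
led 0 [(379, 70), (382, 70), (385, 70), (388, 13), (568, 7), (571, 13), (574, 10), (577, 12)] [(583, 6), (589, 12), (592, 15), (595, 16), (598, 9), (601, 6)]
led 1 [(-473, 7), (-467, 5), (-464, 8), (-461, 5), (-455, 11), (-452, 7), (-449, 5), (-446, 5)] [(-428, 6), (-419, 7), (-302, 5), (-239, 5), (-185, 5), (-173, 5)]
po 71 [ 362.00965827 -532.37392471 -145.34732424] [ 585.53946767 -425.3577829  -111.29048769]
side0 z0 -169.2051540089032
0 [(380, 11), (384, 16), (388, 142), (392, 85), (396, 88), (400, 101)] [(540, 89), (544, 129), (548, 32), (620, 9), (624, 50), (628, 81), (632, 76), (636, 45)]
1 [(-500, 10), (-496, 10), (-492, 9), (-488, 16), (-484, 12), (-480, 10)] [(-208, 47), (-204, 54), (-200, 34), (-196, 43), (-192, 46), (-188, 43), (-184, 45), (-180, 27)]
led 0 [(376, 7), (379, 14), (382, 70), (385, 88), (388, 128), (391, 18), (574, 6), (583, 7)] [(592, 16), (595, 55), (598, 59), (601, 67), (604, 42), (607, 15)]
led 1 [(-500, 6), (-497, 7), (-494, 7), (-491, 6), (-488, 11), (-485, 12), (-482, 15), (-479, 9)] [(-428, 8), (-425, 10), (-422, 6), (-419, 8), (-407, 5), (-71, 5)]
po 179 [ 364.80660176 -536.49481891 -144.19316046] [ 591.76634192 -429.54401898 -110.05226743]
```

```bash
cat > pf.py <<'E'
from h import *
yaw=np.radians(5.45); th=np.radians(30)
Rp=R.from_euler('z',yaw).as_matrix()@np.array([[np.cos(th),0,-np.sin(th)],[0,1,0],[np.sin(th),0,np.cos(th)]])
O=Rp@np.array([464.5,-320,-169.3])
E
python3 - <<'E'
from pf import *
print(O)
for nm in ['scene0','side0']:
    im,d,cm=load(nm); P=np.zeros(im.shape); px,p=cloud(d,cm); P[px[:,1],px[:,0]]=p
    hsv=cv2.cvtColor(im,cv2.COLOR_BGR2HSV)
    m=(hsv[...,0]>5)&(hsv[...,0]<18)&(hsv[...,1]>150)&(hsv[...,2]>110)&(d>0)
    q=(P[m]-O)@Rp; k=(np.abs(q)<200).all(1); pix=np.argwhere(m)[k]; q=q[k]
    for a,b in zip(pix,q):
        if nm=='scene0' or np.random.rand()<.4: print(nm,a,b.round())
E
```

```text
[ 515.11032651 -272.30730686   85.63189914]
scene0 [174 377] [ -89. -134.   55.]
scene0 [174 378] [ -91. -139.   55.]
scene0 [174 379] [ -93. -141.   56.]
scene0 [175 376] [ -90. -133.   51.]
scene0 [175 377] [ -92. -132.   54.]
scene0 [175 378] [ -94. -135.   55.]
scene0 [175 379] [ -96. -132.   60.]
scene0 [175 380] [ -97. -142.   55.]
scene0 [176 376] [ -91. -135.   47.]
scene0 [176 377] [ -94. -132.   52.]
scene0 [176 378] [ -97. -128.   58.]
scene0 [176 379] [ -98. -137.   54.]
scene0 [176 380] [-100. -137.   56.]
scene0 [176 381] [-102. -139.   58.]
scene0 [177 377] [ -96. -133.   49.]
scene0 [177 378] [ -98. -132.   52.]
scene0 [177 379] [-100. -136.   52.]
scene0 [177 380] [-101. -143.   50.]
scene0 [178 378] [-100. -136.   47.]
scene0 [178 379] [-102. -136.   49.]
scene0 [179 373] [ -91. -133.   32.]
scene0 [179 378] [-102. -136.   44.]
scene0 [180 371] [ -89. -133.   24.]
scene0 [180 372] [ -91. -131.   28.]
scene0 [180 373] [ -94. -132.   30.]
scene0 [180 374] [ -96. -133.   33.]
scene0 [180 377] [-102. -132.   42.]
scene0 [181 371] [ -91. -133.   21.]
scene0 [181 372] [ -
[... 2448 characters left out ...]
85. -140.   21.]
side0 [287 210] [ -91. -147.   34.]
side0 [287 211] [ -88. -149.   34.]
side0 [288 211] [ -90. -149.   31.]
side0 [288 213] [ -88. -147.   26.]
side0 [289 208] [-133. -103.  -19.]
side0 [289 210] [ -95. -148.   28.]
side0 [289 211] [ -93. -148.   27.]
side0 [289 212] [ -90. -149.   26.]
side0 [289 213] [ -90. -147.   23.]
side0 [289 215] [ -86. -148.   20.]
side0 [290 211] [ -95. -147.   23.]
side0 [291 211] [ -97. -148.   20.]
side0 [291 212] [ -95. -149.   20.]
side0 [291 214] [ -91. -149.   17.]
side0 [291 216] [ -87. -149.   15.]
side0 [292 216] [ -90. -149.   11.]
side0 [293 215] [ -95. -147.    8.]
side0 [294 215] [ -96. -149.    6.]
side0 [294 216] [ -95. -148.    3.]
```

```bash
cat > rect.py <<'E'
from pf import *
import sys
out=[]
for nm in ['side0','scene0']:
    im,d,cm=load(nm)
    xs=np.arange(100,-110,-.5); ys=np.arange(190,-210,-.5)
    X,Y=np.meshgrid(xs,ys,indexing='ij'); W=(np.stack([X,Y,0*X],-1).reshape(-1,3))@Rp.T+O
    Rc=rotm(cm); px,_=cv2.projectPoints((W-cm['eye'])@Rc,np.zeros(3),np.zeros(3),cm['mtx'],cm['D'])
    px=px.reshape(X.shape+(2,)).astype(np.float32)
    r=cv2.remap(im,px[...,0],px[...,1],cv2.INTER_LINEAR)
    for k in range(-200,190,50): cv2.putText(r,str(k),(int((190-k)*2),10),0,.35,(0,0,255)); r[:14,int((190-k)*2)]=(0,0,255)
    g=cv2.cvtColor(r,cv2.COLOR_BGR2GRAY).astype(float)[80:300].mean(0)
    dd=g-cv2.blur(g.reshape(1,-1),(25,1)).ravel(); loc=[(float(ys[i]),round(float(dd[i]),1)) for i in range(2,len(dd)-2) if abs(dd[i])>3 and abs(dd[i])==abs(dd[i-2:i+3]).max()]
    print(nm,loc); out.append(r)
cv2.imwrite('pics/rect.png',cv2.resize(np.vstack(out),None,fx=.7*1.42,fy=.7))
E
python3 rect.py
```

```text
side0 [(146.0, -12.2), (140.0, 12.0), (87.5, 3.3), (33.5, 3.1), (-14.0, -6.0), (-19.5, 13.8), (-25.0, -6.1), (-126.0, 4.6), (-138.0, -17.6), (-142.5, 8.8), (-148.0, 14.8), (-153.0, -6.0), (-166.0, -3.6), (-170.5, 4.5)]
scene0 [(171.5, -20.2), (165.0, 20.7), (153.5, 10.2), (148.0, -36.0), (142.0, 15.9), (98.0, 4.7), (92.5, -8.8), (87.0, 4.1), (44.5, 4.3), (38.5, -8.0), (33.0, 3.7), (-9.5, 4.3), (-15.5, -7.9), (-20.5, 3.9), (-63.0, 4.1), (-69.5, -7.2), (-75.0, 4.4), (-120.0, 16.7), (-127.0, -17.6)]
```

View pics/rect.png

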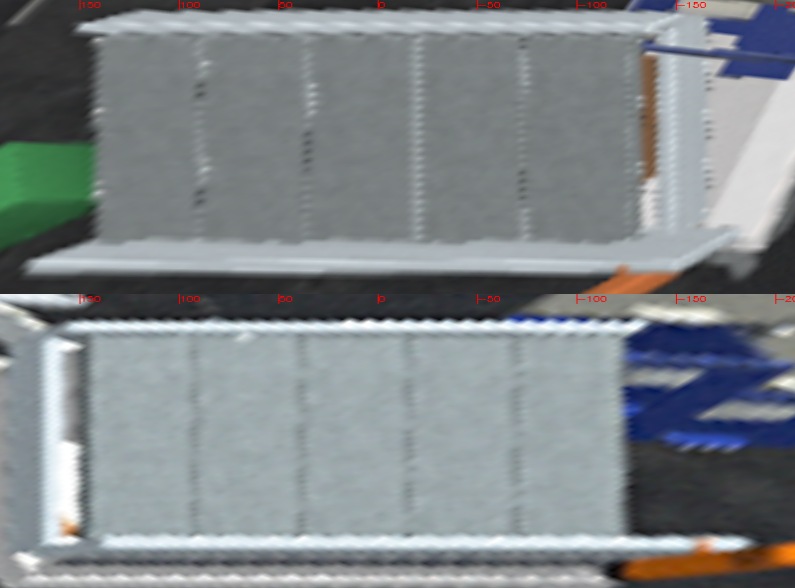

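```bash
cat >> pf.py <<'E'
O=Rp@np.array([464.5,-310.5,-169.3])
E
cat > m2.py <<'E'
from pf import *
print('O',O)
print(R.from_rotvec(manip.read_state()['eef_rot']).as_matrix().round(3))
for nm in ['scene0','side0']:
    im,d,cm=load(nm); P=np.zeros(im.shape); px,p=cloud(d,cm); P[px[:,1],px[:,0]]=p
    m=(d>0)&(P[...,0]>380)&(P[...,0]<560)&(P[...,1]>30)&(P[...,1]<160)&(P[...,2]>38)&(P[...,2]<52)
    q=P[m]; r=cv2.minAreaRect(q[:,:2].astype(np.float32)); print(nm,'box top',len(q),r,q[:,2].mean())
    # top via contour ray cast
    n,l,s,c=cv2.connectedComponentsWithStats(m.astype(np.uint8)); i=1+s[1:,4].argmax(); 
    cn=max(cv2.findContours((l==i).astype(np.uint8),0,cv2.CHAIN_APPROX_NONE)[0],key=len).reshape(-1,2)
    w=plane(cn,cm,45)[:,:2].astype(np.float32); print('ray',cv2.minAreaRect(w), cv2.boxPoints(cv2.minAreaRect(w)).round(1).tolist())
    # clamp
    m=(d>0)&(P[...,2]>240)&(P[...,2]<440)&(P[...,0]>450)&(P[...,0]<740)&(P[...,1]>-150)&(P[...,1]<150); q=P[m]
    if len(q): print('clamp',len(q),np.percentile(q,[1,50,99],axis=0).round().tolist())
    m=(d>0)&(P[...,2]>240)&(P[...,2]<300)&(P[...,0]>450)&(P[...,0]<740)&(P[...,1]>-150)&(P[...,1]<150); q=P[m]
    if len(q): print('clampz270',len(q),np.percentile(q,[1,50,99],axis=0).round().tolist())
    m=(d>0)&(P[...,2]>6)&(P[...,2]<16)&(P[...,0]>500)&(P[...,0]<740)&(P[...,1]>-150)&(P[...,1]<150); q=P[m]
    print('base',len(q),np.percentile(q,[1,50,99],axis=0).round().tolist())
    m=(d>0)&(P[...,0]>480)&(P[...,0]<800)&(P[...,1]>-700)&(P[...,1]<-400)&(P[...,2]>20)&(P[...,2]<260); q=P[m]
    print('cab',len(q),np.percentile(q,[1,50,99],axis=0).round().tolist())
E
python3 m2.py
```

```text
O [ 514.20804436 -262.85025198   85.63189914]
[[-0.001  0.322 -0.947]
 [ 0.001 -0.947 -0.322]
 [-1.    -0.001  0.   ]]
scene0 box top 477 ((476.9123229980469, 104.30535888671875), (52.19148635864258, 97.71195220947266), 74.7635269165039) 43.85974841453753
ray ((471.5926513671875, 107.99884033203125), (53.31935119628906, 98.8513412475586), 73.98635864257812) [[416.70001220703125, 96.0], [511.70001220703125, 68.69999694824219], [526.5, 120.0], [431.3999938964844, 147.3000030517578]]
clamp 2310 [[520.0, -146.0, 259.0], [711.0, 6.0, 412.0], [738.0, 147.0, 435.0]]
clampz270 432 [[515.0, -35.0, 243.0], [625.0, 9.0, 272.0], [675.0, 39.0, 295.0]]
base 1599 [[512.0, -143.0, 6.0], [608.0, 3.0, 11.0], [694.0, 132.0, 15.0]]
cab 2489 [[571.0, -690.0, 23.0], [620.0, -516.0, 150.0], [769.0, -402.0, 168.0]]
side0 box top 274 ((478.00921630859375, 101.0917739868164), (58.57776641845703, 90.51580047607422), 72.26385498046875) 45.15862111667947
ray ((477.9031066894531, 95.96775817871094), (62.137367248535156, 93.49449920654297), 74.49334716796875) [[424.6000061035156, 78.5], [514.5999755859375, 53.5], [531.2999877929688, 113.4000015258789], [441.20001220703125, 138.39999389648438]]
clamp 1292 [[521.0, -145.0, 266.0], [712.0, -6.0, 416.0], [739.0, 143.0, 438.0]]
clampz270 379 [[516.0, -41.0, 244.0], [611.0, -5.0, 274.0], [677.0, 31.0, 295.0]]
base 1051 [[517.0, -73.0, 7.0], [631.0, 5.0, 13.0], [695.0, 121.0, 16.0]]
cab 12619 [[504.0, -622.0, 24.0], [682.0, -555.0, 168.0], [774.0, -402.0, 172.0]]
```

Run:
```python
from pf import *
for nm in ['scene0','side0']:
    im,d,cm=load(nm); px,p=cloud(d,cm)
    for x in range(480,640,20):
        q=p[(p[:,0]>x)&(p[:,0]<x+20)&(p[:,1]<-330)&(p[:,1]>-640)&(p[:,2]>25)&(p[:,2]<250)]
        h=(q-O)@Rp; q=q[(h[:,1]<-178)]
        if len(q): print(nm,x,len(q),'y',np.percentile(q[:,1],[2,98]).round(),'z',np.percentile(q[:,2],[2,98]).round())
S=manip.read_state(); print(O+Rp@[30,-108,0],O+Rp@[30,108,0])
```

```text
scene0 560 21 y [-478. -439.] z [64. 98.]
scene0 580 106 y [-562. -439.] z [ 61. 121.]
scene0 600 793 y [-613. -439.] z [ 29. 164.]
scene0 620 212 y [-618. -435.] z [ 47. 168.]
side0 560 11 y [-446. -438.] z [69. 72.]
side0 580 196 y [-563. -436.] z [ 61. 124.]
side0 600 758 y [-617. -436.] z [ 41. 166.]
side0 620 1395 y [-622. -439.] z [ 36. 171.]
[ 550.32888287 -367.89445708  100.63189914] [ 529.81383595 -152.87089361  100.63189914]
```

```bash
cat > plan.py <<'E'
import sys
from pf import *
# usage: plan.py x y z ang   (ang: world angle deg of tool y)   or P px py pz(ang) in panel frame
a=sys.argv[1:]
if a[0]=='P':
    T=O+Rp@np.array([float(v) for v in a[1:4]]); ang=float(a[4])
else: T=np.array([float(v) for v in a[:3]]); ang=float(a[3])
s=manip.read_state(); M=R.from_rotvec(s['eef_rot']).as_matrix()
cur=np.degrees(np.arctan2(M[1,1],M[0,1])); dt=(ang-cur+180)%360-180
print('t',round(s['t'],2),'ee',s['ee_pos'].round(1),'ang',round(cur,2),'tilt',M[:,0].round(3),'F',s['contact_force'].round(2),'w',round(s['gripper_width'],1),'T',T.round(1))
print('turn units',round(-dt/6,2),'| shift units with final axes:')
g=np.radians(ang); y=np.array([np.cos(g),np.sin(g),0]); x=np.array([0,0,-1.]); z=np.cross(x,y)
D=T-s['ee_pos']; print(np.round([D@x/20,D@y/20,D@z/20],2), 'current axes',np.round(M.T@D/20,2))
E
python3 plan.py 524.5 -370.4 125 -84.5
```

```text
t 0.15 ee [ 209.1 -615.   197.7] ang -71.22 tilt [-0.001  0.001 -1.   ] F [ 0.42 -0.72 -0.06] w 86.9 T [ 524.5 -370.4  125. ]
turn units 2.21 | shift units with final axes:
[  3.63 -10.66 -16.87] current axes [  3.64  -6.5  -18.87]
```

arm_command --targets '[[[0,0,0],1,0],[[0,0,0],1,0],[[0,-0.5,-0.9],0.21,0],[[0,-0.6,-1],0,0],[[0,-0.6,-1],0,0]]'

```text
t: 0.57
ee_pos: [263.4, -575.2, 197.9]
eef_rot: [2.173, 0.104, -2.174]
contact_force: [0.4, 0.1, 0.3]
gripper_width: 61.6
```

arm_command --targets '[[[0,-0.6,-1],0,0],[[0,-0.6,-1],0,0],[[0,-0.6,-1],0,0],[[0,-0.6,-1],0,0],[[0,-0.6,-1],0,0]]'

```text
t: 0.98
ee_pos: [357.9, -505.3, 198.1]
eef_rot: [2.172, 0.105, -2.173]
contact_force: [0.3, 0.3, 0.3]
gripper_width: 28.2
```

arm_command --targets '[[[0,-0.6,-1],0,0],[[0,-0.6,-1],0,0],[[0,-0.6,-1],0,0],[[0,-0.6,-1],0,0],[[0,-0.6,-1],0,0]]'

```text
t: 1.4
ee_pos: [451.6, -436.0, 198.1]
eef_rot: [2.172, 0.105, -2.173]
contact_force: [-0.9, 0.1, 0.4]
gripper_width: 1.5
```

```bash
python3 plan.py 524.5 -370.4 125 -84.5
```

```text
t 1.4 ee [ 451.6 -436.   198.1] ang -84.48 tilt [-0.  0. -1.] F [-0.89  0.11  0.45] w 1.5 T [ 524.5 -370.4  125. ]
turn units 0.0 | shift units with final axes:
[ 3.66 -2.92 -3.94] current axes [ 3.66 -2.92 -3.95]
```

arm_command --targets '[[[0.3,-0.75,-1],0,0],[[0.3,-0.75,-1],0,0],[[0.3,-0.75,-1],0,0],[[0,-0.67,-0.94],0,0],[[0,0,0],0,0]]'

```text
t: 1.82
ee_pos: [528.2, -364.8, 179.5]
eef_rot: [2.172, 0.118, -2.168]
contact_force: [0.4, 0.6, -0.5]
gripper_width: 0.2
```

```bash
python3 plan.py 524.5 -370.4 100 -84.5
python3 - <<'E'
from h import *
snap('wrist','wrist1')
E
```

```text
t 1.82 ee [ 528.2 -364.8  179.5] ang -84.0 tilt [ 0.002  0.004 -1.   ] F [ 0.42  0.63 -0.53] w 0.2 T [ 524.5 -370.4  100. ]
turn units 0.08 | shift units with final axes:
[3.97 0.26 0.21] current axes [3.97 0.28 0.22]
```

View pics/wrist1.png

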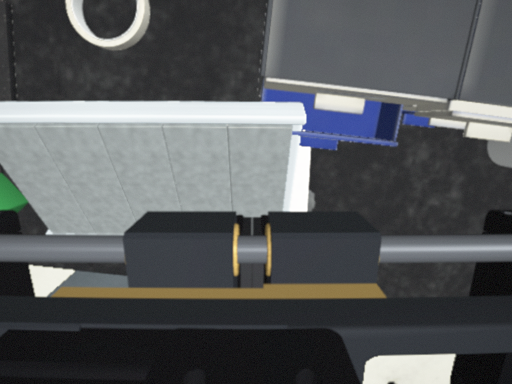

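Run:
```python
from pf import *
im,d,cm=load('wrist1')
n=Rp[:,2]
def onpanel(px):
    e=cm['eye']; v=pts(px,cm,np.ones(len(px)))-e; t=((O-e)@n)/(v@n); return ((e+v*t[:,None])-O)@Rp
g=cv2.cvtColor(im,cv2.COLOR_BGR2GRAY).astype(float)
for row in (135,150,170,190):
    l=g[row-2:row+3].mean(0); l=l-cv2.blur(l.reshape(1,-1),(15,1)).ravel()
    c=[i for i in range(20,290) if l[i]<-4 and l[i]==l[i-4:i+5].min()]
    if c: print(row,c,onpanel(np.array([[i,row] for i in c],float))[:,:2].round(1).tolist())
print(onpanel(np.array([[200,125],[200,102],[100,125],[287,150.]])).round(1))
px,p=cloud(d,cm); q=(p-O)@Rp; k=(abs(q[:,2])<8)&(abs(q[:,0])<60)&(abs(q[:,1])<130); print('z off',np.median(q[k,2]),np.polyfit(q[k,0],q[k,2],1),np.polyfit(q[k,1],q[k,2],1),k.sum())
```

```text
135 [39, 68, 101, 131, 164, 194, 228, 259, 289] [[63.1, 79.6], [63.1, 54.0], [63.2, 25.3], [63.3, -0.5], [63.4, -28.6], [63.6, -53.9], [63.9, -82.4], [64.1, -108.3], [64.4, -133.4]]
150 [48, 107, 167, 178, 229, 288] [[47.4, 79.1], [47.6, 25.3], [48.0, -28.1], [48.0, -37.8], [48.5, -82.5], [49.1, -133.9]]
170 [67, 115, 124, 172, 182, 230, 240, 285] [[24.2, 71.8], [24.6, 25.5], [24.7, 16.9], [25.1, -28.3], [25.2, -37.7], [25.8, -82.3], [25.9, -91.6], [26.4, -133.2]]
190 [59, 111, 123, 164, 176, 219, 231, 273, 283] [[-2.2, 91.6], [-1.5, 37.9], [-1.3, 25.7], [-0.8, -15.6], [-0.6, -27.6], [-0.1, -70.3], [0.1, -82.1], [0.6, -123.5], [0.8, -133.4]]
[[  73.3  -60.    -0. ]
 [  93.5  -62.4    0. ]
 [  72.9   22.7   -0. ]
 [  49.  -133.     0. ]]
z off -0.0488465420405438 [-0.00019889 -0.0621232 ] [-0.00055431 -0.0635944 ] 20840
```

```bash
sed -i 's/464.5,-310.5/463.5,-312.0/' pf.py; python3 -c "
from pf import *
for y in (108,54,0,-54,-108): print(y,(O+Rp@[0,y,0]).round(1))"; python3 plan.py P 0 -108 15 -84.55
```

```text
108 [ 503.2 -156.9   85.1]
54 [ 508.4 -210.7   85.1]
0 [ 513.5 -264.4   85.1]
-54 [ 518.6 -318.2   85.1]
-108 [ 523.7 -371.9   85.1]
t 1.87 ee [ 526.1 -367.5  179.7] ang -84.14 tilt [ 0.     0.002 -1.   ] F [-0.16 -0.06  0.07] w 0.2 T [ 516.3 -372.6   98.1]
turn units 0.07 | shift units with final axes:
[4.08 0.21 0.51] current axes [4.08 0.21 0.52]
```

arm_command --targets '[[[1,0.1,0],0.05,0],[[1,0.1,0],0,0],[[1,0,0],0,0],[[1,0,0],0,0],[[0,0,0],0,0]]'

```text
t: 2.28
ee_pos: [520.2, -374.8, 95.6]
eef_rot: [2.17, 0.102, -2.185]
contact_force: [-0.4, 0.5, -0.8]
gripper_width: 0.4
```

```bash
python3 plan.py 523.7 -371.9 90.6 -84.55
```

```text
t 2.28 ee [ 520.2 -374.8   95.6] ang -84.87 tilt [-0.007  0.004 -1.   ] F [-0.45  0.54 -0.81] w 0.4 T [ 523.7 -371.9   90.6]
turn units -0.05 | shift units with final axes:
[ 0.25 -0.13 -0.19] current axes [ 0.25 -0.13 -0.19]
```

arm_command --targets '[[[0.1,-0.1,-0.1],0,0],[[0.1,0,0],0,0],[[0,0,0],0,0]]'

```text
t: 2.53
ee_pos: [526.7, -373.4, 97.7]
eef_rot: [2.176, 0.098, -2.172]
contact_force: [-0.3, -0.4, -0.6]
gripper_width: 0.6
```

arm_command --targets '[[[0.1,0,0],0,0],[[0.0,0,0],0,0]]'

```text
t: 2.7
ee_pos: [526.3, -373.4, 95.3]
eef_rot: [2.175, 0.098, -2.173]
contact_force: [0.9, -0.0, -0.7]
gripper_width: 0.3
```

arm_command --targets '[[[0.1,0,0],0,0],[[0.0,0,0],0,0]]'

```text
t: 2.87
ee_pos: [525.9, -373.1, 92.5]
eef_rot: [2.175, 0.099, -2.175]
contact_force: [-0.8, 0.0, 0.1]
gripper_width: 0.5
```

arm_command --targets '[[[0.1,0,0],0,0],[[0.0,0,0],0,0]]'

```text
t: 3.03
ee_pos: [525.8, -372.9, 90.1]
eef_rot: [2.174, 0.099, -2.175]
contact_force: [0.9, -0.6, 0.0]
gripper_width: 0.4
```

arm_command --targets '[[[0.1,0,0],0,0],[[0.0,0,0],0,0]]'

```text
t: 3.2
ee_pos: [525.8, -372.9, 88.0]
eef_rot: [2.174, 0.1, -2.175]
contact_force: [-0.2, 0.4, -0.3]
gripper_width: 0.5
```

arm_command --targets '[[[0.1,0,0],0,0],[[0.0,0,0],0,0]]'

```text
t: 3.37
ee_pos: [525.8, -372.9, 86.0]
eef_rot: [2.174, 0.099, -2.175]
contact_force: [-0.3, 0.1, 0.2]
gripper_width: 0.2
```

arm_command --targets '[[[0.1,0,0],0,0],[[0.0,0,0],0,0]]'

```text
t: 3.53
ee_pos: [525.8, -372.9, 84.0]
eef_rot: [2.174, 0.099, -2.175]
contact_force: [-0.3, 0.1, -0.6]
gripper_width: 0.3
```

arm_command --targets '[[[0.1,0,0],0,0],[[0.0,0,0],0,0]]'

```text
t: 3.7
ee_pos: [525.8, -372.9, 82.1]
eef_rot: [2.174, 0.1, -2.175]
contact_force: [0.6, 0.2, -0.4]
gripper_width: 0.3
```

arm_command --targets '[[[0.1,0,0],0,0],[[0.0,0,0],0,0]]'

```text
t: 3.87
ee_pos: [525.8, -372.9, 80.1]
eef_rot: [2.174, 0.099, -2.175]
contact_force: [0.3, -0.4, 0.4]
gripper_width: 0.1
```

Run:
```python
from pf import *
for k in range(1): pass
im,d,cm=snap('wrist','wrist2'); im2,_,_=snap('side','side2'); snap('scene','scene2')
a=im2[180:320,190:310]; cv2.imwrite('pics/side2c.png',cv2.resize(a,None,fx=4,fy=4))
F=[]
for k in range(8):
    F.append(manip.read_state()['contact_force'])
print(np.array(F).round(2), manip.read_state()['ee_pos'])
```

```text
[[-0.63  0.5   0.21]
 [-0.63  0.5   0.21]
 [-0.63  0.5   0.21]
 [-0.63  0.5   0.21]
 [-0.63  0.5   0.21]
 [-0.63  0.5   0.21]
 [-0.63  0.5   0.21]
 [-0.63  0.5   0.21]] [ 525.98159249 -373.01483665   80.4420261 ]
```

View pics/side2c.png

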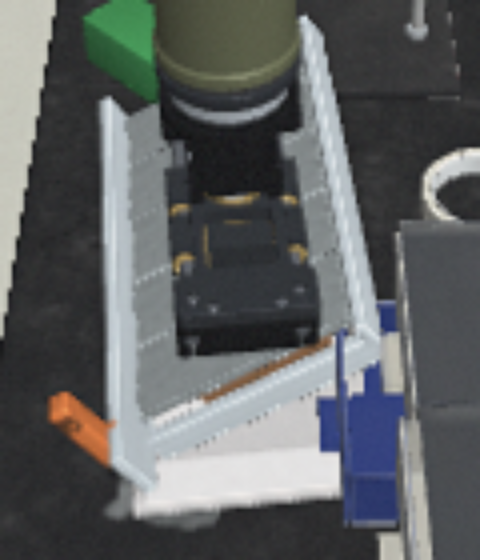

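View pics/scene2.png

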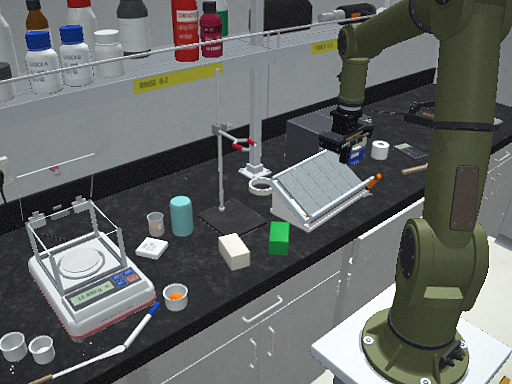

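Run:
```python
from pf import *
def proj(W,cm):
    p,_=cv2.projectPoints((np.atleast_2d(W)-cm['eye'])@rotm(cm),np.zeros(3),np.zeros(3),cm['mtx'],cm['D']); return p.reshape(-1,2)
im,d,cm=load('scene2')
for nm,w in [('tcp',[526,-373,80.4]),('b5',O+Rp@[0,-108,0]),('tcp+100',[526,-373,180]),('ptr',O+Rp@[-93.5,-157,42]),('b1',O+Rp@[0,108,0])]:
    q=proj(w,cm)[0]; print(nm,q); cv2.circle(im,tuple(int(v) for v in q),2,(0,0,255),-1)
cv2.imwrite('pics/s2c.png',cv2.resize(im[110:240,240:420],None,fx=4,fy=4))
im,d,cm=load('side2')
for w in ([526,-373,80.4],O+Rp@[0,-108,0],O+Rp@[-93.5,-157,42]):
    q=proj(w,cm)[0]; cv2.circle(im,tuple(int(v) for v in q),2,(0,0,255),-1)
cv2.imwrite('pics/s2d.png',cv2.resize(im[180:320,190:310],None,fx=4,fy=4))
```

```text
tcp [342.00335133 168.29318764]
b5 [342.49893176 167.32572126]
tcp+100 [345.54877756 139.40335092]
ptr [378.18773244 176.1393456 ]
b1 [299.08167421 192.22722361]
```

View pics/s2c.png

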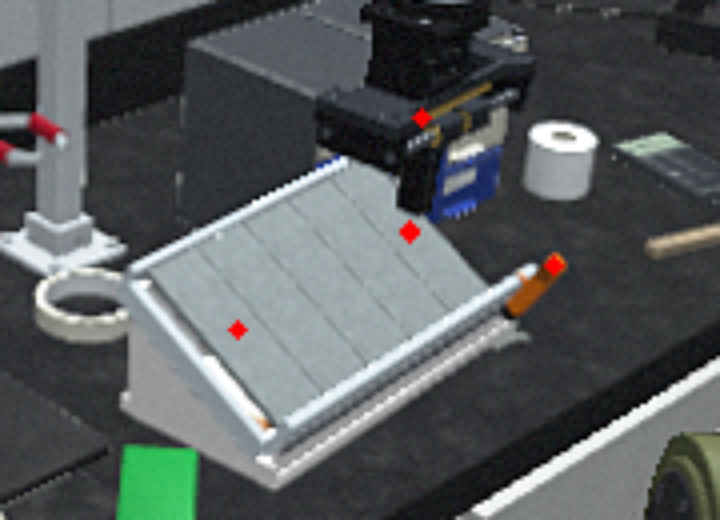

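View pics/wrist2.png

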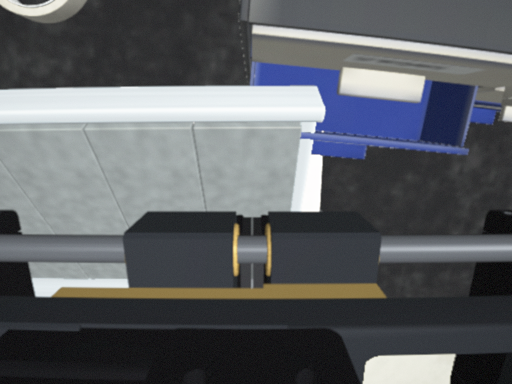

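Run:
```python
from pf import *
im,d,cm=load('scene2'); im0,d0,_=load('scene0')
px,p=cloud(d,cm); g=im[px[:,1],px[:,0]].astype(int).max(1)
k=(abs(p[:,0]-526)<50)&(abs(p[:,1]+373)<60)&(g<45)&(p[:,2]>40)&(p[:,2]<200)
q=p[k]; o=q[:,2].argsort()[:25]; print(np.c_[px[k][o],q[o].round()].astype(int).tolist())
for nm in ('scene0','scene2','wrist1','wrist2','side0','side2'):
    im,d,cm=load(nm); px,p=cloud(d,cm); h=(p-O)@Rp
    r=[]
    for y in (108,54,0,-54,-108):
        k=(abs(h[:,1]-y)<20)&(h[:,0]>20)&(h[:,0]<65)&(abs(h[:,2])<16); r.append((round(float(np.median(h[k,2])),2),int(k.sum())))
    print(nm,r)
```

```text
[[347, 162, 516, -381, 104], [341, 162, 527, -365, 105], [346, 162, 515, -375, 106], [342, 162, 523, -365, 107], [344, 163, 514, -364, 107], [343, 162, 520, -366, 107], [347, 161, 516, -381, 107], [346, 161, 517, -377, 109], [341, 161, 526, -364, 109], [344, 162, 516, -366, 109], [345, 162, 513, -368, 109], [339, 160, 533, -362, 110], [340, 160, 531, -364, 110], [340, 161, 527, -359, 110], [347, 160, 517, -381, 111], [341, 160, 529, -366, 111], [344, 161, 518, -368, 111], [342, 161, 522, -363, 111], [340, 159, 535, -368, 111], [345, 161, 516, -370, 111], [346, 160, 517, -377, 112], [343, 161, 519, -364, 112], [342, 160, 524, -365, 113], [344, 160, 520, -369, 113], [347, 159, 518, -382, 114]]
scene0 [(-1.42, 152), (-0.82, 137), (-1.27, 122), (-0.31, 121), (-0.65, 116)]
scene2 [(-1.16, 156), (-0.63, 143), (-1.05, 125), (-0.87, 123), (-0.72, 103)]
wrist1 [(-0.08, 1539), (-0.11, 1736), (-0.11, 1781), (0.03, 1813), (0.08, 1832)]
wrist2 [(nan, 0), (0.07, 326), (0.05, 4198), (0.07, 4388), (0.15, 4553)]
side0 [(-0.13, 135), (0.27, 152), (0.17, 173), (0.42, 192), (0.48, 219)]
side2 [(nan, 0), (-1.26, 2), (0.3, 30), (0.15, 31), (0.03, 30)]
  return _methods._mean(a, axis=axis, dtype=dtype,
  ret = ret.dtype.type(ret / rcount)
```

Run:
```python
from pf import *
im,d,cm=load('scene2'); im0,d0,_=load('scene0')
print((d0-d)[156:176,334:354].astype(int))
cv2.imwrite('pics/s2e.png',cv2.resize(im[120:190,310:380],None,fx=8,fy=8,interpolation=cv2.INTER_CUBIC))
```

```text
[[   -5    -2    -2  1468     0    44    90    94   106   114   120   121
    122   112   121     5    -5    -4     9     1]
 [    2     0    -7     5     8    36    89    99   103   114   124   129
    121   111   128     6     0     0     2     3]
 [   -8    -9    -1     5     3    38    43    96   103   117   119   120
    117   125   114   -10     0    -5    -1     6]
 [   -1     0     7     0    -6    30    26    49    96   105   121   127
    119   118     6     4     1     1    -1    -6]
 [    5     0    -1     1     3    29    31    36    38   100    98   106
    181   186     4     6     5     6     5    -5]
 [    1    -5     0    -6     8    14    37    33    37    33    93   185
    188   184    -7     0    12    -4     0    -9]
 [   -3    -7     6    -1    -2    -5    -6    29    33    33    39   191
    190   187     2    -9     2    -4     0     0]
 [    3    -1     0     2     3    -6     3    -2    -5    -3    41   -10
     -9     2    -1     3    -5     3     0     3]
 [   -2     3    -1     0     0     1     3     0     1     1     1    -4
     -2    -1     0     5 
[... 700 characters left out ...]
   -2    -2     0     2
      2     9     5     3     1     0    -2     2]
 [    5     4    -1     0     5     0     9     0     1 -1441     0     0
      0     2    -2    -4     4    -6     3     9]
 [    1     0    -1    -3     1     4     4     3    -9    -7    -1     7
     -3     0     3     0     2    -2     4    -2]
 [   -1    -3    -2    12    -2    -3     6     5    -2     0    -6   -10
      4     0     7    -2     3    -2    -1    -5]
 [    3    -1     0     5     1     1     5    -4     9    -5    -4    -5
     -6     0    -2    -2    -3     0     7     2]
 [    4    -2     2    -3     1     0    -1    -4     3     2     1     0
     -2     1     3     0     6     2     0     4]]
```

View pics/s2e.png

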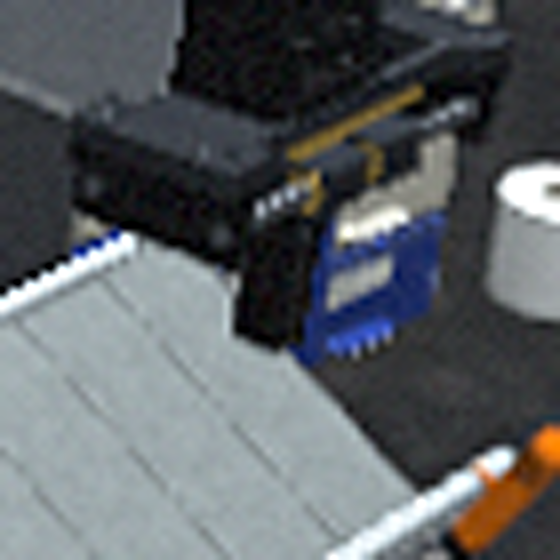

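Run:
```python
from pf import *
im,d,cm=load('side0'); px,p=cloud(d,cm)
k=(abs(p[:,0]-209)<110)&(abs(p[:,1]+615)<110)&(p[:,2]>100)&(p[:,2]<500)
q=p[k]; print(np.percentile(q[:,2],[0,1,5,20,50]),q[q[:,2].argsort()[:15]].round().tolist())
cv2.imwrite('pics/s0g.png',cv2.resize(im[180:384,0:140],None,fx=2.9,fy=2.9))
im,d,cm=load('wrist2'); print(d[200:290:8,230:275:6].astype(int)); 
e=cm['eye']; print(e,pts([[252,150],[252,200],[252,230]],cm,[d[150,252],d[200,252],d[230,252]]).round())
```

```text
[222.18954718 231.03982297 297.09687893 321.16923593 336.37806082] [[222.0, -666.0, 222.0], [191.0, -576.0, 222.0], [236.0, -662.0, 222.0], [232.0, -663.0, 223.0], [190.0, -576.0, 223.0], [234.0, -655.0, 223.0], [219.0, -668.0, 224.0], [186.0, -576.0, 224.0], [221.0, -667.0, 224.0], [231.0, -664.0, 224.0], [224.0, -666.0, 224.0], [191.0, -575.0, 224.0], [227.0, -666.0, 224.0], [235.0, -663.0, 224.0], [230.0, -664.0, 224.0]]
[[177 176 176 177 177 178 177 177]
 [181 181 182 181 182 181 182 181]
 [ 87 168 167 187 186 187 167  86]
 [ 79  84 155 158 160 158  87  80]
 [ 72  81 148 148 147 148  82  74]
 [ 73  79  82  83  81  82  82  73]
 [ 73  77  81  80  81  81  82  74]
 [ 74  78  81  81  80  80  80  74]
 [ 75  78 125 124 123 125  82  75]
 [ 76  81 125 126 124 126  82  76]
 [  0  94 126 125 126 126 101  76]
 [ 76  94 127 127 126 126  75  75]]
[ 591.13746138 -367.26280387  266.40279453] [[ 575. -369.  114.]
 [ 543. -372.   96.]
 [ 535. -372.  125.]]
```

View pics/s0g.png

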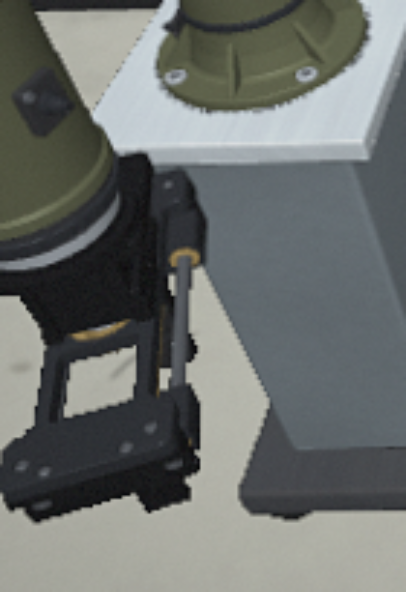

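arm_command --targets '[[[0.2,0,0],0,0],[[0.2,0,0],0,0],[[0,0,0],0,0]]'

```text
t: 4.27
ee_pos: [525.3, -372.7, 71.2]
eef_rot: [2.174, 0.1, -2.177]
contact_force: [-0.1, -0.1, -0.4]
gripper_width: 0.3
```

arm_command --targets '[[[0.1,0,0],0,0],[[0,0,0],0,0]]'

```text
t: 4.43
ee_pos: [525.7, -372.9, 69.9]
eef_rot: [2.174, 0.1, -2.176]
contact_force: [0.4, -0.2, 0.6]
gripper_width: 0.8
```

arm_command --targets '[[[0.1,0,0],0,0],[[0,0,0],0,0]]'

```text
t: 4.6
ee_pos: [525.9, -373.0, 68.2]
eef_rot: [2.175, 0.099, -2.175]
contact_force: [1.0, 0.0, -0.1]
gripper_width: 0.4
```

arm_command --targets '[[[0.1,0,0],0,0],[[0,0,0],0,0]]'

```text
t: 4.77
ee_pos: [526.4, -373.2, 66.8]
eef_rot: [2.175, 0.099, -2.174]
contact_force: [-0.8, -0.2, 2.9]
gripper_width: 0.3
```

arm_command --targets '[[[0.05,0,0],0,0],[[0,0,0],0,0]]'

```text
t: 4.93
ee_pos: [526.6, -373.2, 66.3]
eef_rot: [2.176, 0.098, -2.173]
contact_force: [-0.4, 1.3, 4.7]
gripper_width: 0.1
```

arm_command --targets '[[[0.05,0,0],0,0],[[0,0,0],0,0]]'

```text
t: 5.1
ee_pos: [526.9, -373.2, 65.7]
eef_rot: [2.176, 0.098, -2.172]
contact_force: [-0.4, 2.2, 6.8]
gripper_width: 0.9
```

arm_command --targets '[[[0.05,0,0],0,0],[[0,0,0],0,0]]'

```text
t: 5.27
ee_pos: [527.2, -373.2, 65.3]
eef_rot: [2.176, 0.098, -2.172]
contact_force: [-0.9, 1.6, 9.2]
gripper_width: 0.7
```

arm_command --targets '[[[-0.6,0,0],0,0],[[0,-0.9,0],0,0],[[0,-0.9,0],0,0],[[0,-0.9,0],0,0],[[0,0,0],0,0]]'

```text
t: 5.68
ee_pos: [521.4, -314.5, 75.5]
eef_rot: [2.173, 0.107, -2.174]
contact_force: [0.4, 1.6, -0.2]
gripper_width: 0.5
```

arm_command --targets '[[[0.2,0,0],0,0],[[0.2,0,0],0,0],[[0,0,0],0,0],[[0.1,0,0],0,0],[[0,0,0],0,0]]'

```text
t: 6.1
ee_pos: [520.6, -320.2, 64.9]
eef_rot: [2.175, 0.098, -2.176]
contact_force: [-0.3, -0.6, 1.3]
gripper_width: 0.4
```

arm_command --targets '[[[0.1,0,0],0,0],[[0,0,0],0,0]]'

```text
t: 6.27
ee_pos: [521.0, -319.9, 63.3]
eef_rot: [2.175, 0.098, -2.175]
contact_force: [-0.5, -1.0, 1.7]
gripper_width: 0.7
```

arm_command --targets '[[[0.1,0,0],0,0],[[0,0,0],0,0]]'

```text
t: 6.43
ee_pos: [521.2, -319.6, 61.5]
eef_rot: [2.175, 0.098, -2.174]
contact_force: [-1.0, -0.5, 1.9]
gripper_width: 0.6
```

arm_command --targets '[[[0.1,0,0],0,0],[[0,0,0],0,0]]'

```text
t: 6.6
ee_pos: [521.3, -319.3, 59.5]
eef_rot: [2.175, 0.099, -2.174]
contact_force: [-0.1, -1.0, 2.4]
gripper_width: 0.7
```

```bash
python3 -c "
from pf import *
print('grip tip', O+Rp@[-93.5,-155,30])"; python3 plan.py 433 -415 95 -84.55
```

```text
grip tip [ 432.67032134 -427.84031001   64.36266125]
t 6.6 ee [ 521.3 -319.3   59.5] ang -84.77 tilt [ 0. -0. -1.] F [-0.05 -0.96  2.44] w 0.7 T [ 433. -415.   95.]
turn units -0.04 | shift units with final axes:
[-1.77  4.34  4.85] current axes [-1.78  4.36  4.83]
```

arm_command --targets '[[[-0.9,0,0],0,0],[[-0.9,0,0.5],0,0.5],[[0,0.9,0.9],0,0.8],[[0,1,0.9],0,0.8],[[0,1,0.9],0,0.8]]'

```text
t: 7.02
ee_pos: [462.2, -382.6, 95.5]
eef_rot: [2.174, 0.102, -2.174]
contact_force: [0.2, -1.1, 0.1]
gripper_width: 19.3
```

arm_command --targets '[[[0,1,0.9],0,0.8],[[0,0.9,0.8],0,0.8],[[0,0,0],0,0.8],[[0,0,0],0,0.8]]'

```text
t: 7.35
ee_pos: [430.5, -424.8, 94.8]
eef_rot: [2.176, 0.096, -2.178]
contact_force: [0.5, 0.2, 0.9]
gripper_width: 45.6
```

```bash
python3 plan.py 432.5 -424 40 -84.55
python3 - <<'E'
from pf import *
im,d,cm=snap('scene','scene3'); cv2.imwrite('pics/s3c.png',cv2.resize(im[110:240,300:440],None,fx=5,fy=4.6))
im,d,cm=snap('side','side3'); cv2.imwrite('pics/s3d.png',cv2.resize(im[200:340,150:300],None,fx=4,fy=4))
E
```

```text
t 7.35 ee [ 430.5 -424.8   94.8] ang -84.98 tilt [-0.001  0.001 -1.   ] F [0.45 0.19 0.87] w 45.6 T [ 432.5 -424.    40. ]
turn units -0.07 | shift units with final axes:
[ 2.74 -0.03 -0.1 ] current axes [ 2.74 -0.03 -0.11]
```

View pics/s3c.png

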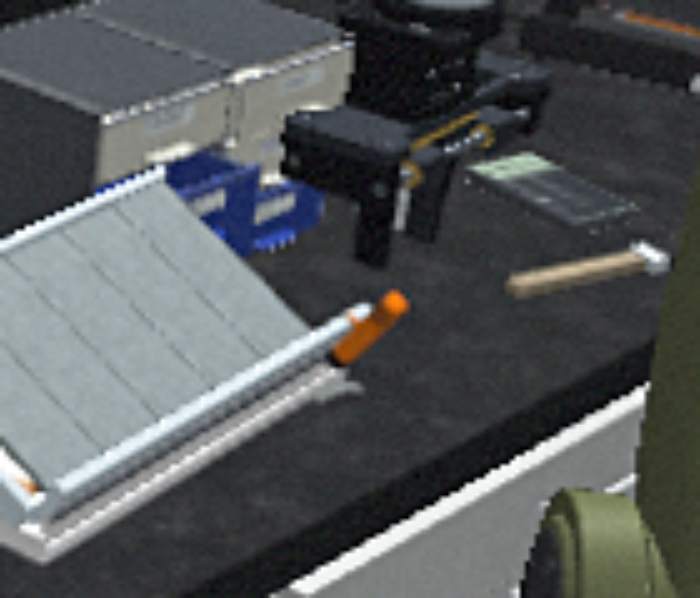

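View pics/s3d.png

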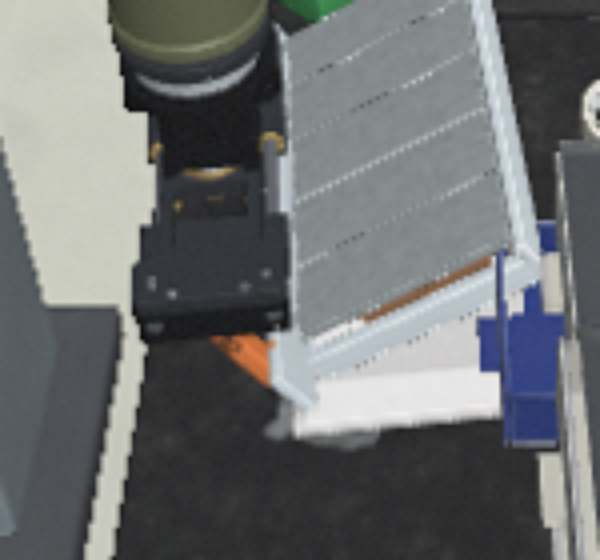

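Run:
```python
from pf import *
im,d,cm=load('scene3'); px,p=cloud(d,cm); g=im[px[:,1],px[:,0]].astype(int).max(1); h=(p-O)@Rp
k=(g<60)&(abs(p[:,0]-430)<60)&(abs(p[:,1]+424)<80)&(p[:,2]>95)&(p[:,2]<150)
q=p[k]; hk=px[k]
for a,b in zip(hk[q[:,2]<128],q[q[:,2]<128].round()): 
    if np.random.rand()<.4: print(a,b)
k=(px[:,0]>366)&(px[:,0]<384)&(px[:,1]>171)&(px[:,1]<188)&(im[px[:,1],px[:,0],2].astype(int)-im[px[:,1],px[:,0],0]>70)
print('tab world', np.percentile(p[k],[5,50,95],axis=0).round(), 'panel',np.percentile(h[k],[5,50,95],axis=0).round())
for nm in('scene0','wrist1'):pass
```

```text
[381 158] [ 438. -447.  128.]
[381 159] [ 437. -446.  126.]
[387 159] [ 423. -457.  128.]
[381 160] [ 434. -442.  124.]
[384 160] [ 427. -448.  125.]
[382 161] [ 434. -448.  119.]
[385 162] [ 425. -452.  118.]
[386 162] [ 422. -453.  119.]
[371 164] [ 437. -395.  125.]
[371 165] [ 434. -392.  123.]
[373 165] [ 428. -394.  125.]
[378 165] [ 417. -404.  126.]
[371 166] [ 435. -393.  119.]
[373 167] [ 426. -392.  120.]
[376 167] [ 420. -399.  120.]
[375 168] [ 420. -394.  119.]
[377 168] [ 415. -397.  120.]
tab world [[ 416. -427.   32.]
 [ 432. -414.   60.]
 [ 450. -410.   85.]] panel [[-101. -152.   -6.]
 [ -95. -141.   26.]
 [ -84. -138.   54.]]
```

arm_command --targets '[[[0.7,-0.1,0],0.03,0.8],[[0.7,0,0],0,0.8],[[0.7,0,0],0,0.8],[[0.6,0,0],0,0.8],[[0,0,0],0,0.8]]'

```text
t: 7.87
ee_pos: [431.5, -418.8, 38.5]
eef_rot: [2.174, 0.103, -2.181]
contact_force: [0.1, 0.8, -0.4]
gripper_width: 68.9
```

arm_command --targets '[[[0,0,0],0,0],[[0,0,0],0,0],[[0,0,0],0,0],[[0,0,0],0,0],[[0,0,0],0,0]]'

```text
t: 8.28
ee_pos: [432.4, -422.2, 42.3]
eef_rot: [2.177, 0.095, -2.175]
contact_force: [0.3, -0.5, 0.3]
gripper_width: 43.8
```

arm_command --targets '[[[0,0,0],0,0],[[0,0,0],0,0],[[0,0,0],0,0],[[0,0,0],0,0],[[0,0,0],0,0]]'

```text
t: 8.7
ee_pos: [432.0, -421.6, 41.5]
eef_rot: [2.176, 0.096, -2.177]
contact_force: [0.1, 0.3, 0.5]
gripper_width: 15.6
```

Run:
```python
from pf import *
s=manip.read_state(); p=s['ee_pos']+[0,0,24+19]; print(((p-O)@Rp).round(1), s['contact_force'])
print('target y tcp', O+Rp@[-93.5,-108,42])
```

```text
[ -83.5 -148.8   47.5] [0.08003317 0.29471868 0.5038194 ]
target y tcp [ 422.23352233 -381.62263777   74.7549661 ]
```

arm_command --targets '[[[0,-0.4,0],0,0],[[0,-0.4,0],0,0],[[0,-0.4,0],0,0],[[0,-0.4,0],0,0],[[0,-0.44,0],0,0]]'

```text
t: 9.12
ee_pos: [428.1, -380.4, 41.5]
eef_rot: [2.176, 0.095, -2.176]
contact_force: [-0.6, -2.7, -0.4]
gripper_width: 16.2
```

arm_command --targets '[[[0,0,0],0,0],[[0,0,0],0,0],[[0,0,0],0,0]]'

```text
t: 9.37
ee_pos: [428.0, -380.3, 41.4]
eef_rot: [2.176, 0.097, -2.178]
contact_force: [-1.9, 1.7, 2.2]
gripper_width: 15.4
```

Run:
```python
from pf import *
s=manip.read_state(); p=s['ee_pos']+[0,0,43]; print(((p-O)@Rp).round(1), s['contact_force'])
```

```text
[ -83.6 -107.2   47.4] [-1.86415052  1.72819088  2.19555004]
```

arm_command --targets '[[[0,0,0],0,0.5],[[0,0,0],0,0.5],[[0,0,0],0,0.6],[[-0.9,0,0],0,0.9],[[-1,0,0],0,1]]'

```text
t: 9.78
ee_pos: [427.5, -380.5, 78.2]
eef_rot: [2.175, 0.098, -2.18]
contact_force: [0.6, 0.8, -0.5]
gripper_width: 40.8
```

arm_command --targets '[[[-1,0,0],0,1],[[-1,0,0],-1,1],[[-1,0,1],-1,1],[[-1,0,1],-1,1],[[0,0,1],0,1]]'

```text
t: 10.2
ee_pos: [373.1, -400.4, 163.9]
eef_rot: [1.999, 0.406, -1.99]
contact_force: [0.4, -1.1, 0.4]
gripper_width: 74.3
```

Run:
```python
from pf import *
im,d,cm=snap('scene','scene4'); cv2.imwrite('pics/s4c.png',cv2.resize(im[110:240,260:400],None,fx=5,fy=4.6))
im,d,cm=snap('side','side4'); im,d,cm=snap('wrist','wrist4')
cv2.imwrite('pics/s4d.png',cv2.resize(load('side4')[0][180:320,180:320],None,fx=4,fy=4))
```

```text
(no output)
```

View pics/wrist4.png

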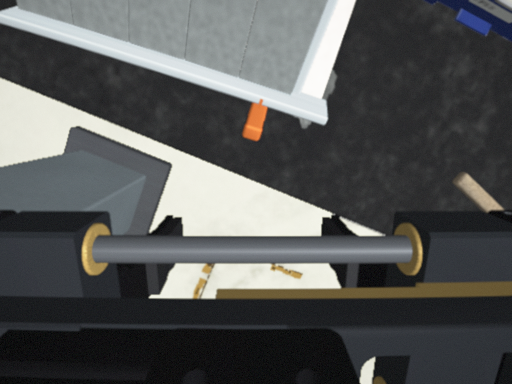

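View pics/s4c.png

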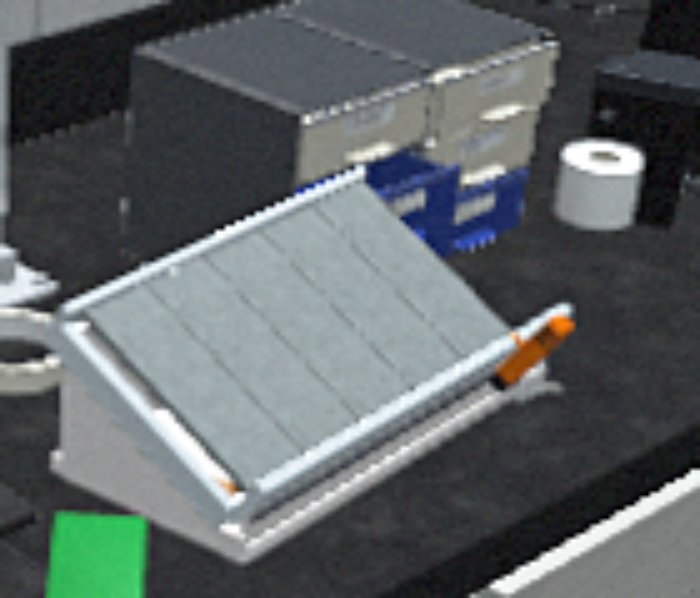

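View pics/s4d.png

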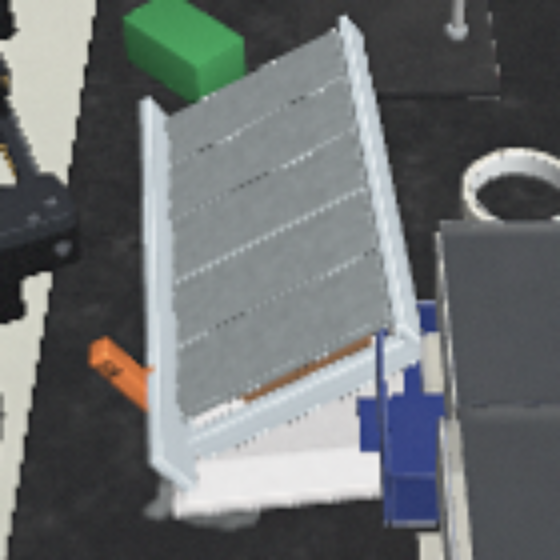

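Run:
```python
from pf import *
def onp(px,cm,z):
    e=cm['eye']; v=pts(px,cm,np.ones(len(px)))-e; n=Rp[:,2]; Oz=O+n*z; t=((Oz-e)@n)/(v@n); return ((e+v*t[:,None])-O)@Rp
im,d,cm=load('wrist4')
print('ee',manip.read_state()['ee_pos'])
print('gap45',onp(np.array([[254.,10],[248,40],[243,70]]),cm,0).round(1).tolist(),'gap34',onp(np.array([[192.,10],[187,50]]),cm,0).round(1).tolist(),'right edge',onp(np.array([[326.,10],[304,70]]),cm,0).round(1).tolist())
print('arrow',onp(np.array([[262.,101]]),cm,20).round(1))
hsv=cv2.cvtColor(im,cv2.COLOR_BGR2HSV); m=(hsv[...,0]<18)&(hsv[...,1]>150)&(hsv[...,2]>110)&(d>0)
m[:90]=0;m[145:]=0;m[:,:230]=0;m[:,280:]=0
ys,xs=np.nonzero(m); h=(pts(np.c_[xs,ys],cm,d[ys,xs])-O)@Rp
for lo,hi in((45,52),(53,60),(30,45),(10,30)):
    k=(h[:,2]>lo)&(h[:,2]<hi)
    if k.any(): print(lo,hi,k.sum(),np.percentile(h[k],[3,50,97],axis=0).round(1).tolist())
px,p=cloud(d,cm); q=(p-O)@Rp; k=(abs(q[:,2])<8)&(abs(q[:,0])<60)&(abs(q[:,1])<130); print('z off',np.median(q[k,2]),np.polyfit(q[k,0],q[k,2],1),np.polyfit(q[k,1],q[k,2],1),k.sum())
```

```text
ee [ 370.08445272 -400.19730822  159.95340638]
gap45 [[-13.2, -80.0, -0.0], [-37.3, -81.2, -0.0], [-64.4, -83.3, -0.0]] gap34 [[-28.4, -28.9, -0.0], [-62.7, -28.5, 0.0]] right edge [[3.9, -136.0, 0.0], [-46.6, -137.2, 0.0]]
arrow [[ -78.5 -108.8   20. ]]
45 52 75 [[-94.8, -115.6, 45.4], [-86.8, -108.1, 48.9], [-86.0, -101.0, 51.8]]
53 60 217 [[-99.1, -114.2, 53.2], [-92.6, -107.5, 54.7], [-86.8, -100.4, 55.9]]
30 45 145 [[-88.0, -114.8, 30.5], [-86.8, -107.5, 38.0], [-86.1, -100.4, 44.8]]
10 30 159 [[-88.4, -114.8, 12.8], [-86.7, -107.5, 21.0], [-80.8, -100.3, 29.5]]
z off 0.10572930639362217 [0.00173419 0.14658462] [-0.00060642  0.05431944] 11498
```

arm_command --targets '[[[0,-1,0],1,1],[[0,-1,0],1,1],[[0,-1,0],1,1],[[0,-1,0],1,1],[[0,-1,0],1,1]]'

```text
t: 10.77
ee_pos: [352.6, -299.9, 158.7]
eef_rot: [-2.155, 0.135, 2.156]
contact_force: [0.4, 0.4, 0.2]
gripper_width: 86.7
```

arm_command --targets '[[[0,-1,0],1,1],[[0,-1,0],0.5,1],[[0,-1,0],0,1],[[0,-1,0],0,1],[[0,-1,0],0,1]]'

```text
t: 11.18
ee_pos: [376.6, -202.6, 159.0]
eef_rot: [-2.073, 0.288, 2.073]
contact_force: [0.0, 0.3, 0.6]
gripper_width: 87.3
```

```bash
python3 plan.py 420 60 160 -106
```

```text
t 11.18 ee [ 376.6 -202.6  159. ] ang -105.88 tilt [-0.     0.001 -1.   ] F [0.04 0.29 0.63] w 87.3 T [420.  60. 160.]
turn units 0.02 | shift units with final axes:
[ -0.05 -13.22   1.53] current axes [ -0.04 -13.22   1.51]
```

arm_command --targets '[[[0,-1,-0.5],0,1],[[0,-1,-0.5],0,1],[[0,-1,0],0,1],[[0,-1,0],0,1],[[0,-1,0],0,1]]'

```text
t: 11.6
ee_pos: [423.2, -111.6, 158.9]
eef_rot: [-2.072, 0.288, 2.073]
contact_force: [0.9, -0.2, -0.1]
gripper_width: 86.7
```

arm_command --targets '[[[0,-1,0],0,1],[[0,-1,0],0,1],[[0,-1,0.5],0,1],[[0,-1,1],0,1],[[0,-1,1],0,1]]'

```text
t: 12.02
ee_pos: [401.8, -1.5, 158.8]
eef_rot: [-2.071, 0.287, 2.074]
contact_force: [0.4, 1.1, 0.9]
gripper_width: 86.9
```

arm_command --targets '[[[0,-1,0.5],0,1],[[0,-1,0],0,1],[[0,-1,0],0,1],[[0,0,0],0,1],[[0,0,0],0,1]]'

```text
t: 12.43
ee_pos: [408.8, 58.2, 159.2]
eef_rot: [-2.074, 0.286, 2.075]
contact_force: [-0.8, -0.2, -0.2]
gripper_width: 87.1
```

```bash
python3 plan.py 477 101 60 -106
python3 - <<'E'
from pf import *
snap('wrist','wrist5')
E
```

```text
t 12.43 ee [408.8  58.2 159.2] ang -105.74 tilt [-0.  0. -1.] F [-0.77 -0.17 -0.17] w 87.1 T [477. 101.  60.]
turn units 0.04 | shift units with final axes:
[ 4.96 -3.   -2.69] current axes [ 4.96 -2.98 -2.7 ]
```

View pics/wrist5.png

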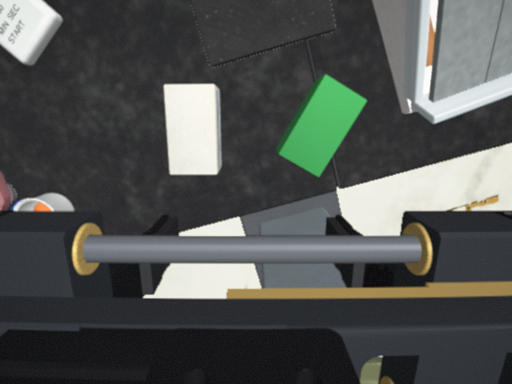

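```bash
cat > box.py <<'E'
from pf import *
import sys
im,d,cm=load(sys.argv[1]); P=np.zeros(im.shape); px,p=cloud(d,cm); P[px[:,1],px[:,0]]=p
m=(d>0)&(P[...,2]>41)&(P[...,2]<50)&(P[...,0]>380)&(P[...,0]<560)&(P[...,1]>30)&(P[...,1]<180)&(im.min(2)>120)
n,l,s,c=cv2.connectedComponentsWithStats(m.astype(np.uint8)); i=1+s[1:,4].argmax()
cn=max(cv2.findContours((l==i).astype(np.uint8),0,cv2.CHAIN_APPROX_NONE)[0],key=len).reshape(-1,2)
w=plane(cn,cm,45)[:,:2].astype(np.float32); r=cv2.minAreaRect(w); b=cv2.boxPoints(r); print(r,'z',np.median(P[l==i][:,2]))
e=[b[1]-b[0],b[2]-b[1]]; L=max(e,key=np.linalg.norm); print('long dir deg',np.degrees(np.arctan2(L[1],L[0])),b.round(1).tolist())
E
python3 box.py wrist5
```

```text
((476.1060485839844, 102.84119415283203), (50.32415008544922, 89.23924255371094), 74.1852798461914) z 45.121057021662466
long dir deg -15.814714 [[426.29998779296875, 90.80000305175781], [512.2000122070312, 66.5], [525.9000244140625, 114.9000015258789], [440.0, 139.1999969482422]]
```

```bash
python3 plan.py 476.1 102.8 -13 -105.8
```

```text
t 12.48 ee [408.6  57.  159.1] ang -105.86 tilt [-0.001  0.    -1.   ] F [ 0.33 -0.63  0.11] w 87.1 T [476.1 102.8 -13. ]
turn units -0.01 | shift units with final axes:
[ 8.6  -3.12 -2.62] current axes [ 8.6  -3.13 -2.63]
```

arm_command --targets '[[[0,-1,-0.9],0,1],[[0,-1,-0.9],0,1],[[0,-1,-0.8],0,1],[[0,0,0],0,1],[[0,0,0],0,1]]'

```text
t: 12.9
ee_pos: [475.2, 99.9, 158.6]
eef_rot: [-2.069, 0.289, 2.075]
contact_force: [-0.9, -0.4, 0.6]
gripper_width: 86.5
```

```bash
python3 plan.py 476.1 102.8 -13 -105.8
```

```text
t 12.9 ee [475.2  99.9 158.6] ang -105.94 tilt [-0.002  0.002 -1.   ] F [-0.86 -0.42  0.62] w 86.5 T [476.1 102.8 -13. ]
turn units -0.02 | shift units with final axes:
[ 8.58 -0.15 -0.  ] current axes [ 8.58 -0.14 -0.03]
```

arm_command --targets '[[[1,-0.14,0],0,1],[[1,0,0],0,1],[[1,0,0],0,1],[[1,0,0],0,1],[[0,0,0],0,1]]'

```text
t: 13.32
ee_pos: [472.1, 100.1, 75.8]
eef_rot: [-2.065, 0.295, 2.08]
contact_force: [-1.2, -0.6, -0.0]
gripper_width: 87.4
```

```bash
python3 plan.py 476.1 102.8 -13 -105.8;  python3 - <<'E'
from pf import *
im,_,_=snap('scene','scene6'); cv2.imwrite('pics/s6.png',cv2.resize(im[120:310,120:320],None,fx=3,fy=3))
E
```

```text
t 13.32 ee [472.1 100.1  75.8] ang -106.05 tilt [-0.008 -0.002 -1.   ] F [-1.19 -0.56 -0.01] w 87.4 T [476.1 102.8 -13. ]
turn units -0.04 | shift units with final axes:
[ 4.44 -0.18 -0.16] current axes [ 4.44 -0.2  -0.19]
```

View pics/s6.png

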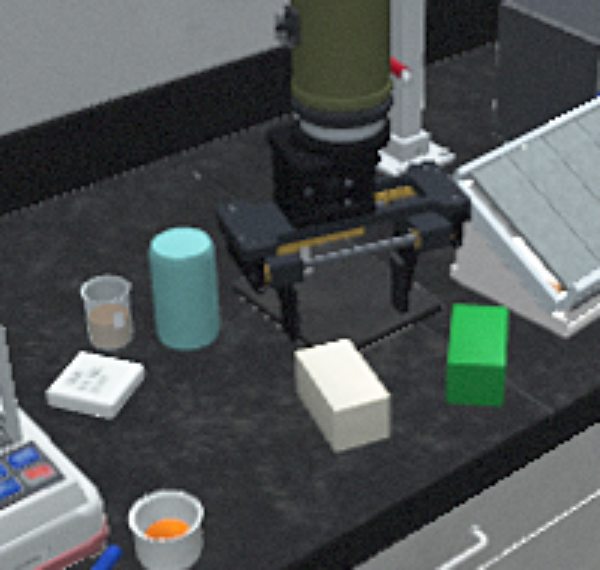

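arm_command --targets '[[[0.8,0,0],0,1],[[0.8,0,0],0,1],[[0.6,0,0],0,1],[[0,0,0],0,1],[[0,0,0],0,1]]'

```text
t: 13.78
ee_pos: [476.0, 102.2, 35.8]
eef_rot: [-2.072, 0.291, 2.072]
contact_force: [-0.0, 0.8, -0.0]
gripper_width: 87.2
```

```bash
python3 plan.py 476.1 102.8 -13 -105.8;  python3 - <<'E'
from pf import *
im,_,_=snap('scene','scene7'); cv2.imwrite('pics/s7.png',cv2.resize(im[180:300,160:300],None,fx=5,fy=5))
im,_,_=snap('wrist','wrist7');
E
```

```text
t 13.78 ee [476.  102.2  35.8] ang -105.98 tilt [-0. -0. -1.] F [-0.05  0.79 -0.03] w 87.2 T [476.1 102.8 -13. ]
turn units -0.03 | shift units with final axes:
[ 2.44 -0.03  0.  ] current axes [ 2.44 -0.03  0.  ]
```

View pics/s7.png

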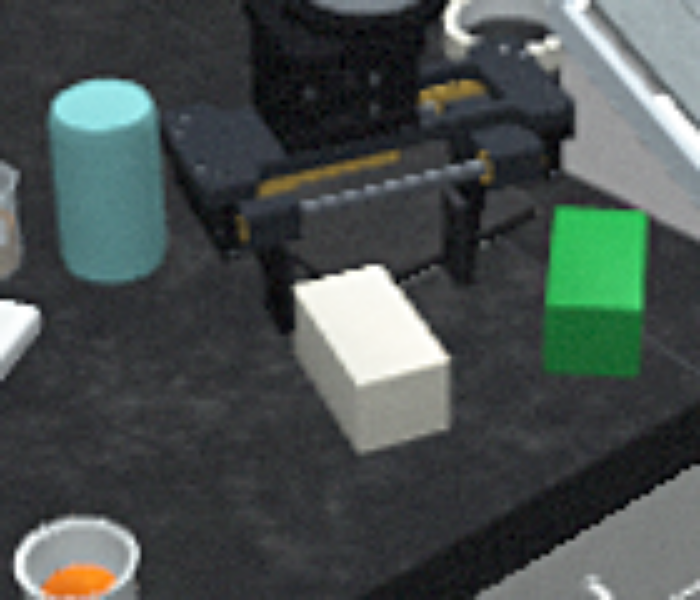

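View pics/wrist7.png

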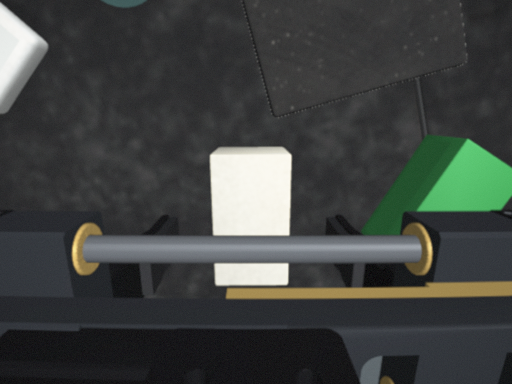

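arm_command --targets '[[[0.7,0,0],0,1],[[0.7,0,0],0,1],[[0.6,0,0],0,1],[[0.2,0,0],0,1],[[0,0,0],0,1]]'

```text
t: 14.3
ee_pos: [475.4, 102.4, -9.2]
eef_rot: [-2.071, 0.291, 2.074]
contact_force: [-0.1, -0.7, -0.7]
gripper_width: 87.0
```

arm_command --targets '[[[0.1,0,0],0,0],[[0,0,0],0,0],[[0,0,0],0,0],[[0,0,0],0,0],[[0,0,0],0,0]]'

```text
t: 14.72
ee_pos: [476.4, 102.5, -10.2]
eef_rot: [-2.073, 0.291, 2.071]
contact_force: [1.0, 0.5, -0.1]
gripper_width: 62.0
```

arm_command --targets '[[[0,0,0],0,0],[[0,0,0],0,0],[[0,0,0],0,0],[[0,0,0],0,0]]'

```text
t: 15.05
ee_pos: [476.3, 102.7, -10.3]
eef_rot: [-2.073, 0.29, 2.072]
contact_force: [-0.3, 0.2, 0.6]
gripper_width: 49.7
```

```bash
python3 plan.py 476.1 102.8 -13 -105.8
```

```text
t 15.05 ee [476.3 102.7 -10.3] ang -105.96 tilt [ 0.001  0.    -1.   ] F [-0.33  0.22  0.61] w 49.7 T [476.1 102.8 -13. ]
turn units -0.03 | shift units with final axes:
[ 0.13 -0.    0.01] current axes [ 0.13 -0.    0.01]
```

Gripped (49.7 mm). Lift, retreating towards the robot.

arm_command --targets '[[[-0.5,0,0],0,0],[[-0.7,0,0],0,0],[[-0.8,0,0],0,0],[[-0.8,0,0.5],0,0],[[-0.8,0,0.7],0,0]]'

```text
t: 15.47
ee_pos: [452.7, 108.8, 62.0]
eef_rot: [-2.07, 0.291, 2.073]
contact_force: [-0.5, -0.8, -3.3]
gripper_width: 49.9
```

arm_command --targets '[[[-1,0,0.7],0,0],[[-1,0,0.7],0,0],[[-1,0,0],0,0],[[-1,0,0],0,0],[[0,0,0],0,0]]'

```text
t: 15.88
ee_pos: [427.9, 117.3, 144.8]
eef_rot: [-2.079, 0.29, 2.066]
contact_force: [1.4, 0.3, -4.3]
gripper_width: 49.9
```

```bash
python3 plan.py 476.1 102.8 -13 -84.55;  python3 - <<'E'
from pf import *
im,_,_=snap('scene','scene8'); cv2.imwrite('pics/s8.png',cv2.resize(im[140:300,130:330],None,fx=3.5,fy=3.5))
im,_,_=snap('side','side8'); cv2.imwrite('pics/s8b.png',cv2.resize(im[100:260,170:320],None,fx=3.5,fy=3.5))
E
```

```text
t 15.88 ee [427.9 117.3 144.8] ang -105.94 tilt [ 0.006 -0.001 -1.   ] F [ 1.4   0.31 -4.31] w 49.9 T [476.1 102.8 -13. ]
turn units -3.56 | shift units with final axes:
[ 7.89  0.95 -2.33] current axes [ 7.91  0.04 -2.47]
```

View pics/s8.png

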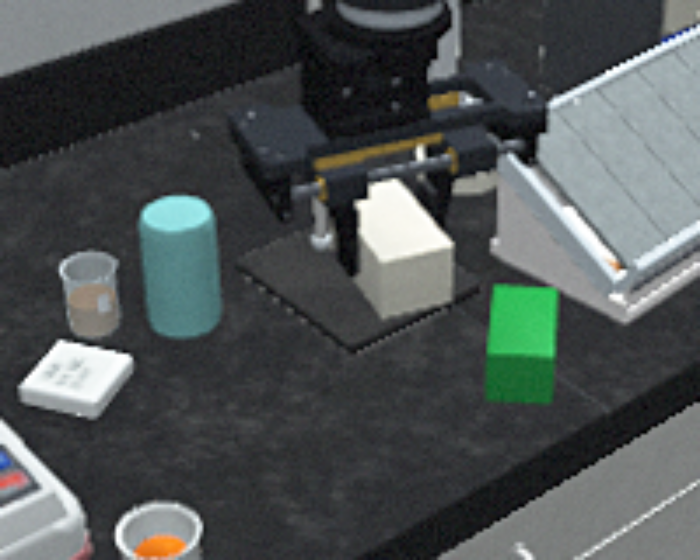

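View pics/s8b.png

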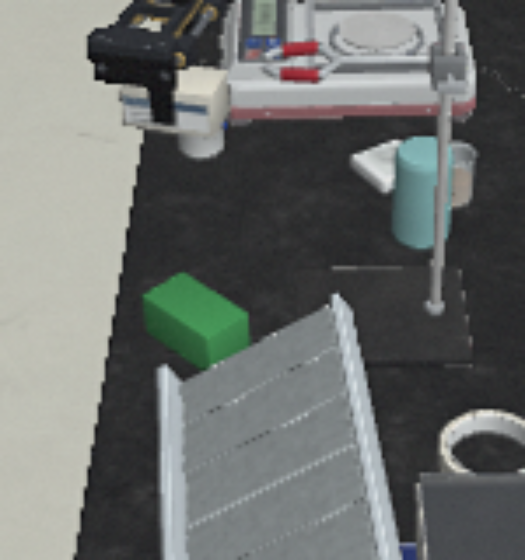

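arm_command --targets '[[[0,0.5,0],-1,0],[[0,0.8,0],-1,0],[[0,1,0],-1,0],[[0,1,0],-0.56,0],[[0,1,0],0,0]]'

```text
t: 16.4
ee_pos: [419.7, 30.7, 139.2]
eef_rot: [2.167, 0.107, -2.176]
contact_force: [0.5, 0.8, -3.9]
gripper_width: 49.8
```

arm_command --targets '[[[0,1,0],0,0],[[0,1,0],0,0],[[0,1,0],0,0],[[0,1,0],0,0],[[0,1,0],0,0]]'

```text
t: 16.82
ee_pos: [429.4, -68.6, 139.0]
eef_rot: [2.169, 0.105, -2.178]
contact_force: [0.3, -0.3, -4.2]
gripper_width: 49.3
```

arm_command --targets '[[[0,1,0],0,0],[[0,1,0],0,0],[[0,1,0],0,0],[[0,1,0],0,0],[[0,1,0],0,0]]'

```text
t: 17.23
ee_pos: [438.9, -167.8, 138.7]
eef_rot: [2.17, 0.105, -2.179]
contact_force: [-0.2, 0.6, -4.7]
gripper_width: 49.5
```

```bash
python3 plan.py 488.3 -374.8 145 -84.55
```

```text
t 17.23 ee [ 438.9 -167.8  138.7] ang -84.59 tilt [-0.004  0.002 -1.   ] F [-0.16  0.56 -4.65] w 49.5 T [ 488.3 -374.8  145. ]
turn units -0.01 | shift units with final axes:
[-0.31 10.54 -1.47] current axes [-0.35 10.53 -1.48]
```

arm_command --targets '[[[-0.1,1,0],0,0],[[-0.1,1,0],0,0],[[-0.1,1,0],0,0],[[0,1,0],0,0],[[0,1,0],0,0]]'

```text
t: 17.65
ee_pos: [448.6, -267.2, 144.6]
eef_rot: [2.17, 0.106, -2.179]
contact_force: [1.1, 0.1, -4.3]
gripper_width: 49.6
```

arm_command --targets '[[[0,1,-0.2],0,0],[[0,1,-0.3],0,0],[[0,1,-0.4],0,0],[[0,1,-0.3],0,0],[[0,1,-0.3],0,0]]'

```text
t: 18.07
ee_pos: [488.2, -363.7, 143.9]
eef_rot: [2.17, 0.107, -2.179]
contact_force: [0.1, -0.0, -4.2]
gripper_width: 49.6
```

arm_command --targets '[[[0,0.5,0],0,0],[[0,0,0],0,0],[[0,0,0],0,0],[[0,0,0],0,0]]'

```text
t: 18.4
ee_pos: [489.7, -371.8, 146.2]
eef_rot: [2.172, 0.107, -2.176]
contact_force: [0.4, 0.0, -3.8]
gripper_width: 49.7
```

```bash
python3 plan.py 488.3 -374.8 85 -84.55
python3 - <<'E'
from pf import *
im,_,_=snap('scene','scene9'); cv2.imwrite('pics/s9.png',cv2.resize(im[100:240,260:420],None,fx=4.5,fy=4))
im,_,_=snap('side','side9'); cv2.imwrite('pics/s9b.png',cv2.resize(im[180:320,170:320],None,fx=4,fy=4))
E
```

```text
t 18.4 ee [ 489.7 -371.8  146.2] ang -84.53 tilt [-0.002  0.002 -1.   ] F [ 0.4   0.03 -3.82] w 49.7 T [ 488.3 -374.8   85. ]
turn units 0.0 | shift units with final axes:
[3.06 0.14 0.08] current axes [3.06 0.15 0.08]
```

View pics/s9.png

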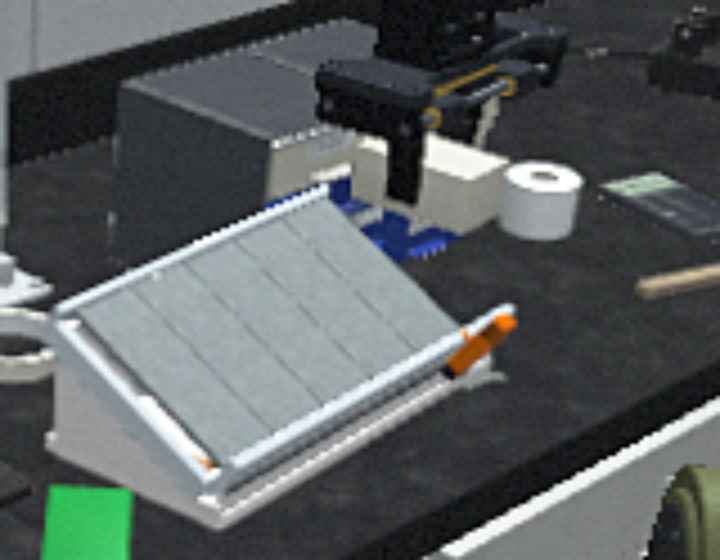

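View pics/s9b.png

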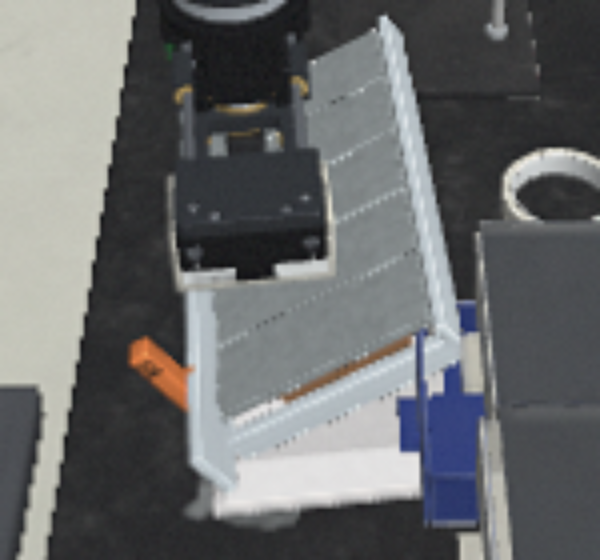

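arm_command --targets '[[[0.6,0.14,0],0,0],[[0.7,0,0],0,0],[[0.7,0,0],0,0],[[0.6,0,0],0,0],[[0.2,0,0],0,0]]'

```text
t: 18.92
ee_pos: [488.9, -375.3, 88.6]
eef_rot: [2.171, 0.106, -2.178]
contact_force: [-1.5, 0.1, -4.3]
gripper_width: 49.6
```

arm_command --targets '[[[0,0,0],0,0],[[0,0,0],0,0],[[0,0,0],0,0]]'

```text
t: 19.17
ee_pos: [491.1, -376.9, 92.4]
eef_rot: [2.174, 0.101, -2.171]
contact_force: [0.8, -0.1, -3.7]
gripper_width: 49.9
```

```bash
python3 plan.py 488.3 -374.8 80 -84.55
```

```text
t 19.17 ee [ 491.1 -376.9   92.4] ang -84.59 tilt [ 0.001 -0.001 -1.   ] F [ 0.8  -0.13 -3.69] w 49.9 T [ 488.3 -374.8   80. ]
turn units -0.01 | shift units with final axes:
[ 0.62 -0.12  0.13] current axes [ 0.62 -0.12  0.13]
```

arm_command --targets '[[[0.1,-0.1,0.1],0,0],[[0.1,0,0],0,0],[[0.1,0,0],0,0],[[0,0,0],0,0]]'

```text
t: 19.5
ee_pos: [488.0, -374.6, 85.1]
eef_rot: [2.173, 0.103, -2.174]
contact_force: [-0.7, -1.1, -4.5]
gripper_width: 49.7
```

arm_command --targets '[[[0.1,0,0],0,0],[[0,0,0],0,0],[[0,0,0],0,0]]'

```text
t: 19.75
ee_pos: [488.2, -374.7, 83.3]
eef_rot: [2.173, 0.103, -2.173]
contact_force: [1.0, 0.5, -4.1]
gripper_width: 49.6
```

arm_command --targets '[[[0.1,0,0],0,0],[[0,0,0],0,0]]'

```text
t: 19.92
ee_pos: [488.1, -374.7, 81.1]
eef_rot: [2.173, 0.103, -2.174]
contact_force: [-0.5, -0.3, -5.2]
gripper_width: 49.8
```

arm_command --targets '[[[0.1,0,0],0,0],[[0,0,0],0,0]]'

```text
t: 20.08
ee_pos: [488.1, -374.7, 79.1]
eef_rot: [2.173, 0.103, -2.174]
contact_force: [0.9, 0.2, -4.2]
gripper_width: 49.9
```

arm_command --targets '[[[0.1,0,0],0,0],[[0,0,0],0,0]]'

```text
t: 20.25
ee_pos: [488.7, -374.8, 78.0]
eef_rot: [2.174, 0.102, -2.172]
contact_force: [-1.2, 0.8, -0.9]
gripper_width: 50.0
```

arm_command --targets '[[[0.05,0,0],0,0],[[0,0,0],0,0]]'

```text
t: 20.42
ee_pos: [488.9, -374.8, 77.3]
eef_rot: [2.174, 0.102, -2.172]
contact_force: [-1.7, 1.2, 2.5]
gripper_width: 49.9
```

arm_command --targets '[[[0.05,0,0],0,0],[[0,0,0],0,0]]'

```text
t: 20.58
ee_pos: [488.7, -374.8, 76.3]
eef_rot: [2.174, 0.102, -2.172]
contact_force: [-0.9, 2.2, 4.3]
gripper_width: 50.1
```

arm_command --targets '[[[0.05,0,0],0,0],[[0,0,0],0,0]]'

```text
t: 20.75
ee_pos: [488.1, -374.8, 74.9]
eef_rot: [2.173, 0.102, -2.173]
contact_force: [-2.3, 1.8, 4.3]
gripper_width: 49.4
```

arm_command --targets '[[[0.05,0,0],0,0],[[0.05,0,0],0,0],[[0,0,0],0,0]]'

```text
t: 21.0
ee_pos: [487.3, -374.9, 72.3]
eef_rot: [2.171, 0.102, -2.175]
contact_force: [-4.5, 1.6, 4.6]
gripper_width: 49.7
```

arm_command --targets '[[[0.05,0,0],0,0],[[0.05,0,0],0,0],[[0.05,0,0],0,0],[[0,0,0],0,0]]'

```text
t: 21.33
ee_pos: [486.4, -375.0, 69.0]
eef_rot: [2.17, 0.103, -2.177]
contact_force: [-5.9, 1.6, 5.7]
gripper_width: 50.1
```

arm_command --targets '[[[0.05,0,0],0,0],[[0.05,0,0],0,0],[[0.05,0,0],0,0],[[0,0,0],0,0]]'

```text
t: 21.67
ee_pos: [485.6, -375.0, 65.7]
eef_rot: [2.169, 0.103, -2.179]
contact_force: [-7.2, 1.7, 4.3]
gripper_width: 49.5
```

```bash
python3 plan.py 488.3 -374.8 57.5 -84.55
python3 - <<'E'
from pf import *
im,_,_=snap('scene','scene10'); cv2.imwrite('pics/s10.png',cv2.resize(im[100:240,260:420],None,fx=4.5,fy=4))
im,_,_=snap('side','side10'); cv2.imwrite('pics/s10b.png',cv2.resize(im[180:320,170:320],None,fx=4,fy=4))
E
```

```text
t 21.67 ee [ 485.6 -375.    65.7] ang -84.65 tilt [-0.005  0.001 -1.   ] F [-7.18  1.7   4.32] w 49.5 T [ 488.3 -374.8   57.5]
turn units -0.02 | shift units with final axes:
[ 0.41  0.   -0.13] current axes [ 0.41  0.   -0.14]
```

View pics/s10.png

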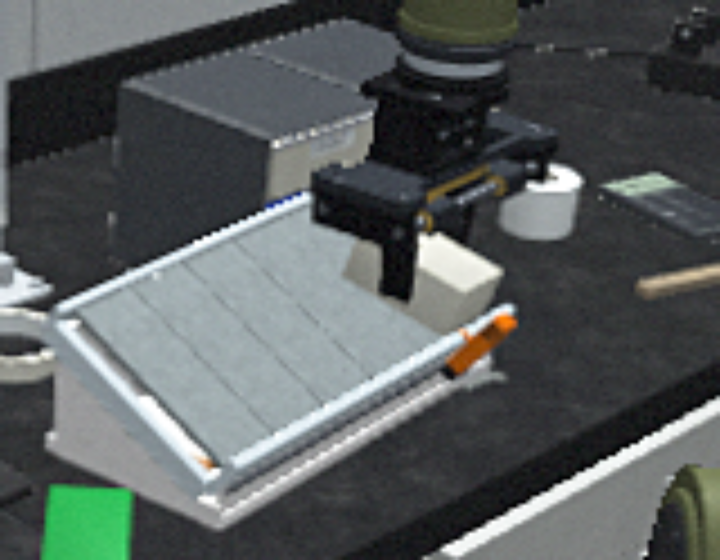

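View pics/s10b.png

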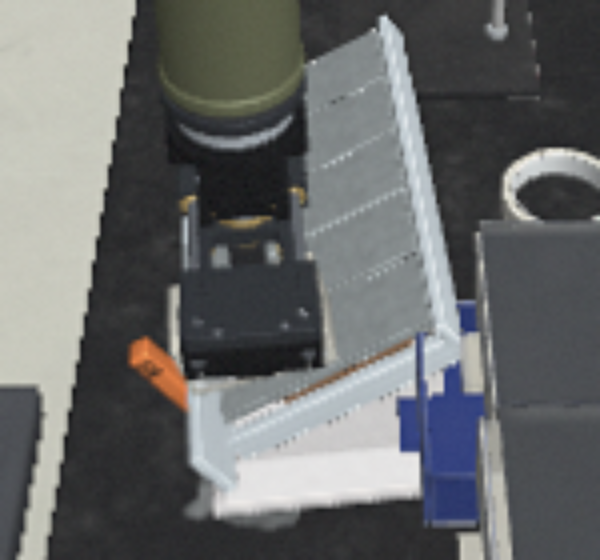

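arm_command --targets '[[[0,0,-0.1],0,0],[[0.05,0,-0.05],0,0],[[0.05,0,0],0,0],[[0.05,0,0],0,0],[[0,0,0],0,0]]'

```text
t: 22.18
ee_pos: [486.0, -374.9, 62.6]
eef_rot: [2.165, 0.103, -2.185]
contact_force: [-12.5, 2.5, 7.3]
gripper_width: 49.8
```

arm_command --targets '[[[0.05,0,0],0,0],[[0.05,0,0],0,0],[[0,0,0],0,0]]'

```text
t: 22.43
ee_pos: [486.2, -375.0, 62.4]
eef_rot: [2.165, 0.102, -2.185]
contact_force: [-13.6, 4.5, 16.2]
gripper_width: 50.0
```

arm_command --targets '[[[0.05,0,0],0,0],[[0.05,0,0],0,0],[[0,0,0],0,0]]'

```text
t: 22.68
ee_pos: [486.4, -375.0, 62.2]
eef_rot: [2.164, 0.102, -2.184]
contact_force: [-17.5, 7.0, 25.7]
gripper_width: 49.4
```

arm_command --targets '[[[-0.1,0,0.05],0,0],[[-0.1,0,0.05],0,0],[[0,0,0],0,0]]'

```text
t: 22.93
ee_pos: [485.7, -375.0, 63.0]
eef_rot: [2.168, 0.102, -2.181]
contact_force: [-7.9, 1.0, 5.3]
gripper_width: 49.5
```

```bash
python3 plan.py 488.3 -374.8 57.5 -84.55
python3 - <<'E'
from pf import *
im,_,_=snap('scene','scene11'); cv2.imwrite('pics/s11.png',cv2.resize(im[130:210,330:400],None,fx=8,fy=7,interpolation=cv2.INTER_CUBIC))
im,_,_=snap('side','side11'); cv2.imwrite('pics/s11b.png',cv2.resize(im[220:320,190:290],None,fx=6,fy=6,interpolation=cv2.INTER_CUBIC))
snap('wrist','wrist11')
E
```

```text
t 22.93 ee [ 485.7 -375.    63. ] ang -84.68 tilt [-0.006  0.001 -1.   ] F [-7.92  0.99  5.31] w 49.5 T [ 488.3 -374.8   57.5]
turn units -0.02 | shift units with final axes:
[ 0.28  0.   -0.13] current axes [ 0.28  0.   -0.13]
```

View pics/s11.png

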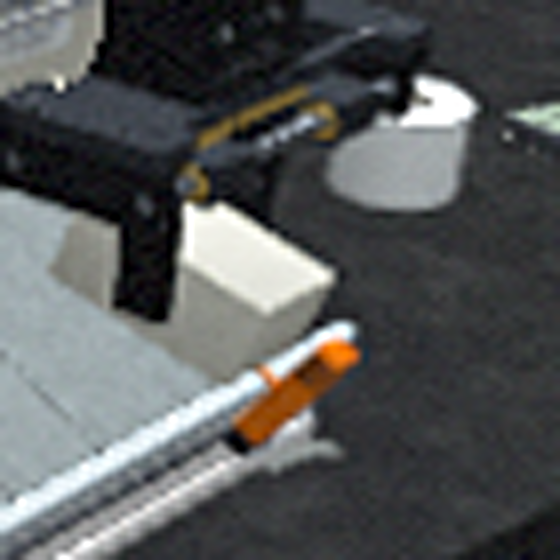

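View pics/s11b.png

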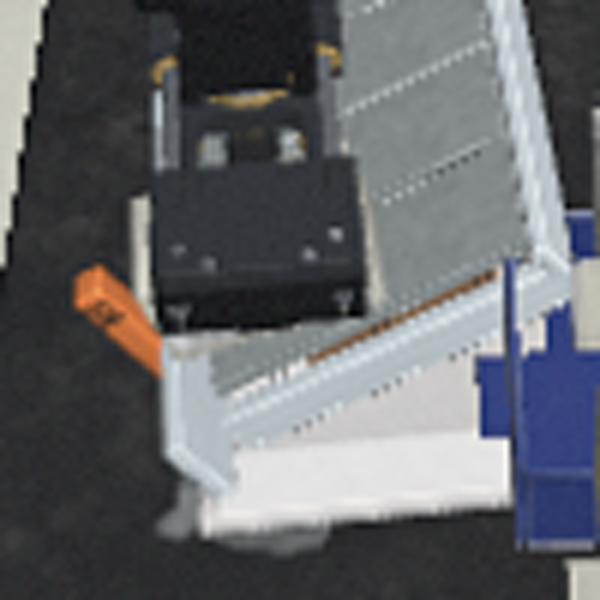

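View pics/wrist11.png

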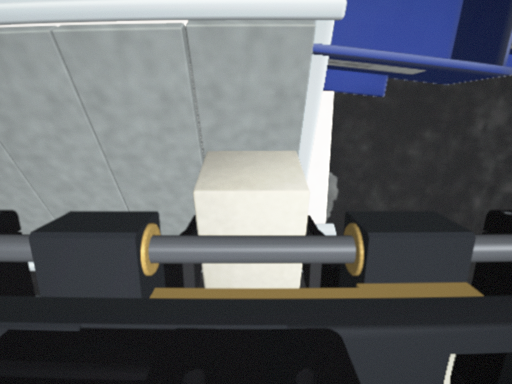

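```bash
cat > bp.py <<'E'
from pf import *
import sys
for nm in sys.argv[1:]:
    im,d,cm=load(nm); px,p=cloud(d,cm); h=(p-O)@Rp; c=im[px[:,1],px[:,0]].astype(int)
    beige=(c.min(1)>95)&(c[:,2]-c[:,0]>8)&(c[:,2]-c[:,0]<60)
    k=(abs(h[:,1]+108)<34)&(h[:,0]>-95)&(h[:,0]<50)&(h[:,2]>3)&(h[:,2]<85)&beige
    q=h[k]; print(nm,k.sum(),np.percentile(q,[2,50,98],axis=0).round(1).tolist())
    # RANSAC planes
    rng=np.random.default_rng(0); rem=q.copy()
    for _ in range(3):
        if len(rem)<40: break
        best=None
        for i in range(300):
            a=rem[rng.choice(len(rem),3,False)]; n=np.cross(a[1]-a[0],a[2]-a[0]); L=np.linalg.norm(n)
            if L<50: continue
            n/=L; inl=abs((rem-a[0])@n)<1.5
            if best is None or inl.sum()>best.sum(): best=inl
        Q=rem[best]; cc=Q.mean(0); n=np.linalg.svd(Q-cc,full_matrices=False)[2][2]; n*=np.sign(n[np.abs(n).argmax()])
        print('  plane n',n.round(3),'c',cc.round(1),best.sum(),'rng',Q.min(0).round(0),Q.max(0).round(0)); rem=rem[~best]
E
python3 bp.py wrist11 scene11 side11
```

```text
wrist11 11256 [[-34.5, -131.1, 6.3], [12.3, -107.5, 42.1], [20.7, -84.0, 54.3]]
  plane n [ 0.249 -0.002  0.968] c [  -1.6 -107.6   45.7] 7620 rng [ -37. -132.   38.] [ 22. -83.  55.]
  plane n [ 0.966  0.001 -0.257] c [  16.9 -107.5   24.3] 3543 rng [  11. -132.    3.] [ 34. -78.  83.]
  plane n [ 0.183 -0.011  0.983] c [   2.2 -111.7   45.4] 48 rng [ -38. -133.   42.] [ 20. -83.  53.]
scene11 101 [[-82.9, -133.6, 7.3], [-39.3, -103.3, 51.7], [9.8, -80.4, 61.7]]
  plane n [ 0.227 -0.121  0.966] c [ -39.2 -112.6   54.1] 42 rng [ -67. -138.   46.] [-14. -80.  64.]
  plane n [-0.015  1.     0.017] c [-25.4 -82.7  31.1] 20 rng [-69. -85.   5.] [ 13. -81.  60.]
side11 57 [[-83.8, -133.9, 4.9], [-58.9, -116.9, 59.5], [22.8, -85.4, 64.3]]
  plane n [0.468 0.018 0.884] c [ -46.9 -110.6   53.7] 29 rng [ -62. -132.   18.] [ 18. -85.  62.]
```

arm_command --targets '[[[-0.2,0,0],0,0],[[-0.2,0,-0.1],0,0],[[-0.2,0,-0.2],0,0],[[-0.1,0,-0.2],0,0],[[0,0,-0.15],0,0]]'

```text
t: 23.5
ee_pos: [503.7, -373.2, 77.7]
eef_rot: [2.174, 0.103, -2.171]
contact_force: [0.0, -0.1, -4.1]
gripper_width: 50.0
```

arm_command --targets '[[[0,0,0],0,0],[[0,0,0],0,0],[[0,0,0],0,0]]'

```text
t: 23.75
ee_pos: [502.1, -373.2, 77.0]
eef_rot: [2.172, 0.103, -2.174]
contact_force: [-0.1, 0.4, -5.1]
gripper_width: 49.8
```

```bash
python3 plan.py 488.3 -374.8 57.5 -84.55
python3 - <<'E'
from pf import *
snap('wrist','wrist12')
E
python3 bp.py wrist12
```

```text
t 23.75 ee [ 502.1 -373.2   77. ] ang -84.58 tilt [-0.001  0.    -1.   ] F [-0.15  0.43 -5.06] w 49.8 T [ 488.3 -374.8   57.5]
turn units -0.01 | shift units with final axes:
[0.97 0.01 0.69] current axes [0.97 0.01 0.69]
wrist12 11391 [[-13.4, -130.7, 6.7], [32.8, -107.2, 45.9], [41.6, -83.9, 58.2]]
  plane n [ 0.25  -0.     0.968] c [  19.5 -107.3   49.7] 7659 rng [ -16. -132.   42.] [ 43. -82.  59.]
  plane n [ 0.969  0.002 -0.246] c [  37.2 -107.3   25.2] 3678 rng [  31. -132.    3.] [ 42. -83.  46.]
  plane n [ 0.148 -0.04   0.988] c [  26.3 -111.6   48.5] 28 rng [ -17. -133.   46.] [ 40. -82.  57.]
```

arm_command --targets '[[[0.1,0,0],0,0],[[0.05,0,0],0,0],[[0,0,0],0,0]]'

```text
t: 24.05
ee_pos: [502.4, -373.7, 74.9]
eef_rot: [2.173, 0.102, -2.172]
contact_force: [-0.9, 0.6, -0.5]
gripper_width: 49.6
```

arm_command --targets '[[[0.05,0,0],0,0],[[0.05,0,0],0,0],[[0,0,0],0,0]]'

```text
t: 24.3
ee_pos: [502.6, -373.7, 73.3]
eef_rot: [2.174, 0.102, -2.172]
contact_force: [-1.5, 1.5, 3.2]
gripper_width: 50.1
```

arm_command --targets '[[[0.05,0,0],0,0],[[0.05,0,0],0,0],[[0,0,0],0,0]]'

```text
t: 24.55
ee_pos: [502.1, -373.7, 70.5]
eef_rot: [2.173, 0.102, -2.173]
contact_force: [-1.3, 0.8, 3.1]
gripper_width: 49.7
```

arm_command --targets '[[[0.05,0,0],0,0],[[0.05,0,0],0,0],[[0,0,0],0,0]]'

```text
t: 24.8
ee_pos: [501.8, -373.6, 68.1]
eef_rot: [2.172, 0.102, -2.174]
contact_force: [-2.1, 0.8, 2.7]
gripper_width: 49.7
```

arm_command --targets '[[[0.05,0,0],0,0],[[0.05,0,0],0,0],[[0,0,0],0,0]]'

```text
t: 25.05
ee_pos: [501.7, -373.6, 66.1]
eef_rot: [2.172, 0.102, -2.174]
contact_force: [-2.9, -0.1, 3.6]
gripper_width: 49.9
```

arm_command --targets '[[[0.05,0,0],0,0],[[0.05,0,0],0,0],[[0,0,0],0,0]]'

```text
t: 25.3
ee_pos: [501.7, -373.7, 64.1]
eef_rot: [2.172, 0.102, -2.174]
contact_force: [-4.4, -0.3, 3.2]
gripper_width: 49.7
```

```bash
python3 plan.py 488.3 -374.8 57.5 -84.55
python3 - <<'E'
from pf import *
snap('wrist','wrist13')
E
python3 bp.py wrist13
```

```text
t 25.3 ee [ 501.7 -373.7   64.1] ang -84.61 tilt [-0.001 -0.    -1.   ] F [-4.39 -0.28  3.2 ] w 49.7 T [ 488.3 -374.8   57.5]
turn units -0.01 | shift units with final axes:
[ 0.33 -0.01  0.67] current axes [ 0.33 -0.01  0.67]
wrist13 11323 [[-23.2, -131.0, 5.2], [30.8, -107.9, 40.8], [33.1, -84.3, 45.8]]
  plane n [ 0.999 -0.    -0.045] c [  31.7 -107.6   26. ] 6332 rng [  29. -132.    3.] [ 34. -83.  44.]
  plane n [ 0.058 -0.     0.998] c [   5.8 -107.7   43.9] 4860 rng [ -27. -133.   41.] [ 34. -83.  47.]
  plane n [ 0.954  0.004 -0.301] c [  45.4 -108.8   70.1] 103 rng [  33. -128.   25.] [ 50. -84.  85.]
```

arm_command --targets '[[[0.05,0,0],0,0],[[0.05,0,0],0,0],[[0,0,0],0,0]]'

```text
t: 25.6
ee_pos: [501.8, -373.6, 62.2]
eef_rot: [2.172, 0.102, -2.174]
contact_force: [-4.8, -0.3, 4.2]
gripper_width: 49.8
```

arm_command --targets '[[[0.06,0,0.1],0,0],[[0.06,0,0.1],0,0],[[0.06,0,0.1],0,0],[[0,0,0],0,0]]'

```text
t: 25.93
ee_pos: [497.0, -374.0, 59.1]
eef_rot: [2.175, 0.102, -2.171]
contact_force: [-0.3, -0.2, 4.2]
gripper_width: 50.0
```

```bash
python3 plan.py 488.3 -374.8 57.5 -84.55
python3 - <<'E'
from pf import *
snap('wrist','wrist14')
E
python3 bp.py wrist14
```

```text
t 25.93 ee [ 497.  -374.    59.1] ang -84.59 tilt [ 0.002 -0.001 -1.   ] F [-0.29 -0.16  4.23] w 50.0 T [ 488.3 -374.8   57.5]
turn units -0.01 | shift units with final axes:
[ 0.08 -0.    0.43] current axes [ 0.08 -0.    0.44]
wrist14 11350 [[-30.8, -130.9, 5.0], [24.6, -107.4, 38.7], [25.9, -84.1, 43.8]]
  plane n [ 1.    -0.001  0.007] c [  24.9 -107.5   26.1] 6968 rng [  23. -132.    3.] [ 26. -83.  44.]
  plane n [0.005 0.001 1.   ] c [  -3.6 -107.6   43.1] 4195 rng [ -35. -132.   41.] [ 26. -82.  44.]
  plane n [ 0.934 -0.005 -0.359] c [  38.6 -109.3   69.8] 142 rng [  26. -130.   33.] [ 45. -84.  84.]
```

arm_command --targets '[[[0.06,0,0.1],0,0],[[0.06,0,0.1],0,0],[[0.05,0,0.1],0,0],[[0.04,0,0.06],0,0],[[0,0,0],0,0]]'

```text
t: 26.4
ee_pos: [488.3, -374.8, 54.3]
eef_rot: [2.172, 0.102, -2.175]
contact_force: [-0.6, 0.0, 3.5]
gripper_width: 49.7
```

```bash
python3 plan.py 488.3 -374.8 57.5 -84.55
python3 - <<'E'
from pf import *
snap('wrist','wrist15')
E
python3 bp.py wrist15
```

```text
t 26.4 ee [ 488.3 -374.8   54.3] ang -84.63 tilt [-0.001  0.    -1.   ] F [-0.64  0.04  3.47] w 49.7 T [ 488.3 -374.8   57.5]
turn units -0.01 | shift units with final axes:
[-0.16  0.   -0.  ] current axes [-0.16  0.   -0.  ]
wrist15 11361 [[-40.7, -130.9, 4.8], [14.6, -107.4, 38.5], [16.0, -84.1, 43.8]]
  plane n [ 1.    -0.001  0.008] c [  15.  -107.4   26.1] 6962 rng [  13. -132.    3.] [ 16. -83.  44.]
  plane n [ 0.009 -0.     1.   ] c [ -13.7 -107.6   43.1] 4179 rng [ -44. -133.   41.] [ 17. -83.  44.]
  plane n [ 0.927 -0.015 -0.376] c [  26.5 -110.1   64.1] 147 rng [  16. -131.   35.] [ 35. -79.  84.]
```

arm_command --targets '[[[0.02,0,0.05],0,0],[[0.02,0,0.05],0,0],[[0,0,0],0,0]]'

```text
t: 26.7
ee_pos: [488.0, -374.8, 54.2]
eef_rot: [2.175, 0.102, -2.171]
contact_force: [2.0, -0.5, 4.5]
gripper_width: 49.4
```

arm_command --targets '[[[-0.08,0,0],0,0],[[0,0,0],0,0.7],[[0,0,0],0,0.8],[[0,0,0],0,0.85],[[0,0,0],0,0.85]]'

```text
t: 27.12
ee_pos: [486.0, -374.6, 54.7]
eef_rot: [2.171, 0.103, -2.176]
contact_force: [0.4, 0.3, -0.4]
gripper_width: 68.6
```

arm_command --targets '[[[0,0,0],0,0.85],[[-0.3,0,0],0,0.85],[[-0.6,0,0],0,0.85],[[-1,0,0],0,0.85],[[-1,0,0],0,0.85]]'

```text
t: 27.53
ee_pos: [486.9, -374.7, 114.7]
eef_rot: [2.173, 0.103, -2.174]
contact_force: [0.1, 0.5, 0.5]
gripper_width: 73.7
```

arm_command --targets '[[[-1,0,0],0,0.85],[[-1,0,0.5],0,0.85],[[-1,0,1],0,0.85],[[-0.5,0,1],0,0.85],[[0,0,1],0,0.85]]'

```text
t: 27.95
ee_pos: [418.5, -382.6, 188.1]
eef_rot: [2.175, 0.098, -2.165]
contact_force: [1.0, -1.1, 0.6]
gripper_width: 74.2
```

arm_command --targets '[[[0,0,1],0,0.85],[[0,0,0.5],0,0.85],[[0,0,0],0,0.85],[[0,0,0],0,0.85]]'

```text
t: 28.28
ee_pos: [388.0, -384.4, 184.2]
eef_rot: [2.174, 0.101, -2.172]
contact_force: [1.2, 0.6, 0.1]
gripper_width: 74.1
```

```bash
python3 plan.py 488.3 -374.8 57.5 -84.55
python3 - <<'E'
from pf import *
snap('wrist','wrist16')
im,_,_=snap('scene','scene16'); cv2.imwrite('pics/s16.png',cv2.resize(im[100:300,130:430],None,fx=2.6,fy=2.6))
im,_,_=snap('side','side16'); cv2.imwrite('pics/s16b.png',cv2.resize(im[180:320,170:320],None,fx=4,fy=4))
E
python3 bp.py wrist16 side16 scene16
```

```text
t 28.28 ee [ 388.  -384.4  184.2] ang -84.63 tilt [ 0.001 -0.001 -1.   ] F [1.17 0.63 0.11] w 74.1 T [ 488.3 -374.8   57.5]
turn units -0.01 | shift units with final axes:
[ 6.34 -0.   -5.04] current axes [ 6.34 -0.01 -5.03]
wrist16 6676 [[-71.3, -130.9, 9.6], [-15.3, -107.5, 43.8], [15.0, -84.1, 45.3]]
  plane n [-0.003  0.002  1.   ] c [ -24.5 -107.5   43.9] 5680 rng [ -75. -132.   42.] [ 15. -83.  46.]
  plane n [ 1.    -0.001  0.01 ] c [  14.7 -107.9   23.6] 854 rng [  13. -132.    3.] [ 15. -83.  46.]
  plane n [ 0.02  -0.102  0.995] c [ -12.9 -109.8   44.2] 82 rng [ -72. -132.   42.] [ 11. -85.  46.]
side16 722 [[-69.3, -134.1, 6.1], [-17.0, -115.0, 43.4], [17.4, -86.9, 45.9]]
  plane n [0.001 0.    1.   ] c [ -26.1 -110.4   44. ] 436 rng [ -71. -134.   42.] [ 18. -83.  46.]
  plane n [ 1.     0.007 -0.008] c [  16.6 -111.6   24.6] 113 rng [  15. -135.    4.] [ 18. -86.  46.]
  plane n [ 0.007  1.    -0.01 ] c [ -23.2 -132.8   34.7] 99 rng [ -72. -134.    3.] [  15. -131.   46.]
scene16 260 [[-76.1, -129.8, 8.0], [-38.5, -100.3, 43.1], [11.6, -79.6, 47.2]]
  plane n [0.011 0.025 1.   ] c [ -36.7 -103.3   43.7] 122 rng [ -75. -130.   42.] [ 12. -81.  46.]
  plane n [ 0.003 -0.126  0.992] c [ -35.8 -104.4   42.9] 43 rng [ -76. -134.   39.] [ 13. -78.  47.]
  plane n [ 0.017 -0.179  0.984] c [ -35.5 -112.4   44.7] 30 rng [ -72. -130.   41.] [  6. -98.  48.]
```

View pics/s16.png

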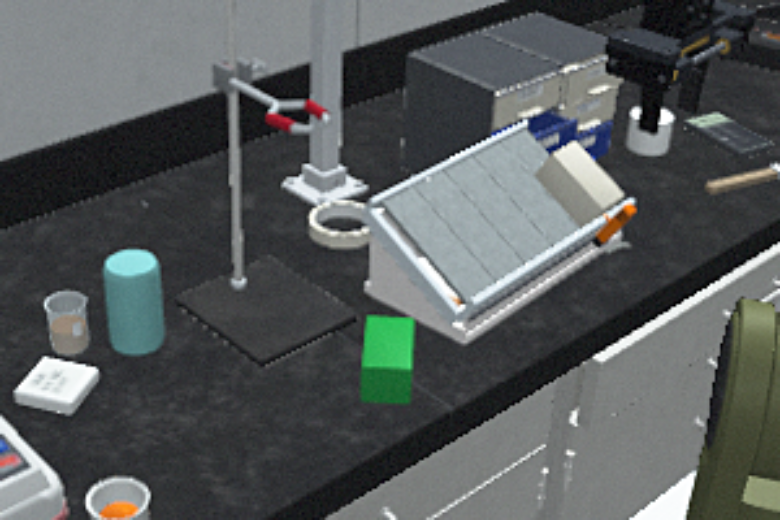

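View pics/s16b.png

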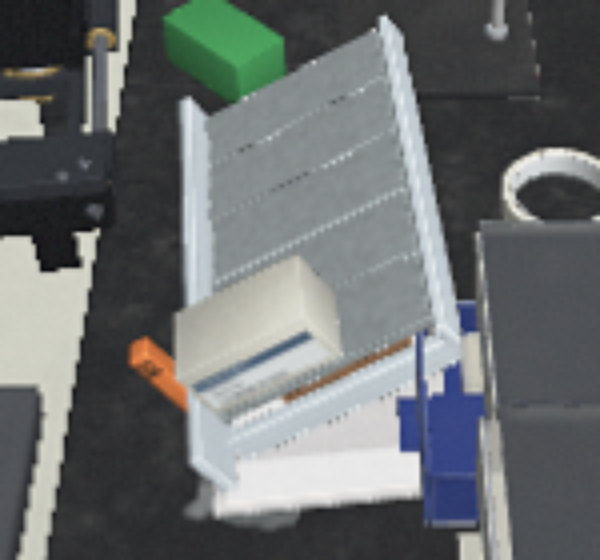

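View pics/wrist16.png

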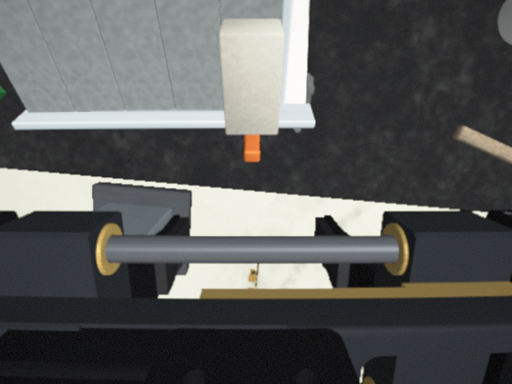

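```bash
python3 -c "
from rig import manip
print(manip.hand_in(), manip.read_state()['t'])"
```

```text
the job is handed in; nothing more can be done
the job is handed in; nothing more can be done
```

The carton is lying flat on the backed board, centred on the pointer, and I handed the job in after about 28 s. One overload on the way may have broken a force limit.

- **Finding the board:** I pressed two of the five boards. The rightmost one (panel y = −108 mm) was stiff, at roughly 4–5 N/mm. Its neighbour was soft, about 2.4 N after roughly 7 mm. I did not press the other three, since only one board is backed.
- **Pointer:** I slid it to panel y of about −107.5 mm, which is the middle of that board. The wrist camera confirmed this.
- **Carton:** I set it with its upslope edge on the board, let it turn in the grip until it lay flat, and slid it down until it touched the ledge.

**Last checks, after letting go:**

| Check | Measured |
|---|---|
| Sunk into the board | about 1.1 mm |
| Middle along the slope (panel x) | −30 mm |
| Middle across the panel (y) | −107.5 mm, level with the pointer |
| Tilt | below about 0.01 rad |

The robot was clear of everything. The cup, tin, timer and tape roll looked unmoved in the scene image, but I did not measure them.

**What did not agree or go cleanly:**
- **Ledge catch:** On the first lowering, the carton's low end caught on top of the ledge. The wrist force reached about 30 N vertical with the carton's weight added, and about 35 N in total, before I backed off. The pose then showed most of that load on the ledge. I cannot rule out that the force between carton and panel briefly passed 25 N.
- **Fingertip position:** The real fingertips sat about 24 mm behind the reported TCP, in the depth images and by touch. I corrected for this in every move.

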